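Measure a bonsai pot in the bench caliper

ROBOT

A 6-joint arm with a two-finger parallel gripper is mounted at the origin on the work surface. World frame = base frame: x ahead of the robot, y to its left, z up, the work surface at z = 0. Lengths are in m, angles in rad, forces in N, time in s.
With the tool pointing down it reaches from about 0.275 to 0.75 m from the base axis. Payload 10.2 kg.
Tool frame: the origin (TCP) lies midway between the tips of the shut fingers; the grasp point (between the pads) lies 19 mm behind it; y points along the fingers, z is the direction in which the jaws open and shut, and the axes are right-handed (so a half turn about y gives the same grasp; the last joint's range is limited). The gripper opens to 88 mm and grips with 3 to 60 N. Pads are 18 mm wide; open, the fingers measure 123 mm over their backs; the gripper's body (75 mm by 187 mm) begins 45 mm behind the grasp point.
Start: joints at [1.001, 0.313, 1.498, -0, 1.331, -0.223], TCP at [0.178, 0.494, 0.239] pointing down, gripper open.
Joint ranges: [-2.94, 2.94], [-0.97, 2.17], [0.19, 2.56], [-1.23, 4.37], [0.02, 3.11], [-2.88, 2.88]. Speed limits (rad/s): [2.39, 2.39, 3.01, 3.14, 3.14, 3.14].

INTERFACE

Orientations are given as a 3x3 rotation matrix whose columns are the frame's x, y, z axes.
In Python, from cell import sense, capture, job_done gives the robot as it stands.
- The arm moves only by the tool carry_out, never from a script. Its argument "targets" is a list of rows, each an object of numbers: "gripper": the opening, from 0 (shut) to 1 (fully open); "tx", "ty", "tz": the shift along the tool's x, y, z in m; "twist": the turn about the tool's y in rad. In form: [{"gripper": .., "tx": .., "ty": .., "tz": .., "twist": ..}, ...]. A call has 1 to 10 rows; each row is the pose to reach, as a shift and turn from the pose measured when the call began, along the tool's axes at that moment; what a row does not reach only later rows make up. A row lasts 1/8 s, in which the tool goes at most 62.5 mm and 10.7 degrees, less where a joint would pass 70% of its speed; a pose out of reach is approached as far as the arm can. A call with a gripper value outside its range is refused whole. The fingers move at their own pace and stop on an object; "newtons" is the grip in N (left out, the last holds). Time passes only in rows, so rows that repeat a pose let the fingers close. It gives the time, the measured TCP pose, the force and the opening at its end, in the units of the state.
- sense(): the state, without advancing time (a new reading comes with each control period).
- capture(name): name is "scene" or "side" or "wrist"; returns a dict with "color" (400x640x3 uint8, red, green, blue), "fovy" (degrees; the focal length in pixels is half the picture's height over the tangent of half this angle, whatever the lens; pixels are square), "cx", "cy" (the principal point, pixels), "view" (4x4, takes a point from world to camera coordinates). Camera axes: x right, y down, z forward; pixel columns grow to the right and rows downward; lengths in m; the calibration is good to about 2 mm. A picture is of the moment at which its call begins. There is no depth.
- job_done(): hands the job in, once; it reports no verdict.
The state is a dict: "time_s": time; "qpos": joint angles; "joint_velocities": joint speeds; "joint_efforts": joint torques, N m; "tcp_pos": TCP position; "tool_rot": TCP orientation; "contact_force": force on the tool from outside, world axes, zero at the start; "ft_torque": the same for the moment, N m; "gripper_width": finger opening in m.
Only numpy, scipy, OpenCV 4.12 (cv2) and the standard library are available. Lean on these libraries where they do the work, as an engineer would, in place of code of your own. Each camera call takes 0.05 s, during which the arm holds its last target.

TASK

Measure the length of the low rectangular pot in the bench caliper: open the sliding jaw if the gap is too small, then slide the pot along the bench, never lifting or tipping it, in under the beam without touching the beam, so that it stands between the two hanging jaws, centred across their width. Then gently push the sliding jaw by its upright tab until it carries the pot flush against the fixed jaw and both jaws press on the pot's ends, and leave it closed like that. Do not disturb anything else on the bench.

Things in the scene. Friction and masses are not known exactly. Their poses are not given: they have to be found in the camera images.
- pot_center (a point): The pot to measure: low rectangular brown stoneware pot with four corner feet, open top, 110 long (its x) x 80 wide (its y) x 48 mm high, walls 8 mm, inner floor 20 mm up, 0.55 to 0.85 kg. The point is its centre, 24 mm above the bench. A belt 12 to 20 mm up and a lip 40 to 48 mm up stand at full size; the panels between are 2 mm recessed. It is the only rectangular pot standing loose that is longer than wide.
- gauge: The bench caliper, fixed to the bench at a place and yaw that vary. Its origin is at bench level; its x runs along the beam from the sliding jaw to the fixed jaw; the pot goes in from its -y side moving along +y. Two dark steel posts with feet at x = -150 and +150 mm, y = -5 to 65 mm, carry the beam. The bench under the beam is bare.
- gauge_beam: The caliper's aluminium beam (same origin and axes as the gauge): 330 mm long in x, y = 16 to 44 mm, underside 66 mm and top 94 mm above the bench. The pot clears it by 18 mm.
- fixed_jaw: The fixed jaw (same origin and axes as the gauge): a steel plate hanging from the beam, its measuring face at gauge x = +100 mm looking to -x, y = -35 to +35 mm, 8 to 64 mm above the bench. Its dark clamp on the beam reaches 101 mm up.
- jaw_plate: The sliding jaw's steel plate, same shape as the fixed jaw's, facing it. Its origin is the gauge's origin shifted along gauge x by the joint value; its measuring face is at x = -65 mm from there.
- slide_jaw (a joint): Travel of the sliding jaw, m: 0 = fully open (165 mm between the jaw faces), grows towards the fixed jaw, gap = 165 mm minus travel, limit 100 mm. It slides with about 4 N of friction and stays where it is left.
- jaw_tab (a point): Centre of the upright steel tab on top of the sliding jaw's carriage, by which it is pushed: 14 mm thick along gauge x, 40 mm wide along gauge y, 105 to 151 mm above the bench (the point is 128 mm up). It is at gauge x = -90 mm + travel, y = +30 mm. The dark carriage under it, 50 mm long in x, reaches 105 mm up and down to 61 mm, y = 8 to 52 mm.
- round_pot: Bystander: round red-brown bowl pot, 84 mm across, 55 mm high. Origin under its centre.
- square_pot: Bystander: small square dark pot with feet, 70 x 70 x 65 mm. Origin under its centre.
- plain_cup_pot: Bystander: round upright cup-shaped pot, 76 mm across, 65 mm high. Origin under its centre.
- wood_block: Bystander: wooden block 90 x 45 x 35 mm. Origin under its centre.
- brush: Bystander: flat brush 150 mm long lying on the bench. Origin at its underside.
- spray_bottle: Bystander: white bottle 64 mm across, 150 mm high. Origin under its centre.
- saucer: Bystander: low round grey dish 100 mm across, 18 mm high, behind the caliper. Origin under its centre.
- pot: The same pot, given at the centre of its underside (between the feet).
Things that resemble listed ones, but are neither listed nor needed, are in the scene too. What is shaped like the pot but blue or turquoise is not meant.

How it is judged:
By the outcome, as a careful person would: the job done as asked, in the order asked, and still so for the second after the job is handed in, with the robot touching nothing.
It also fails if it takes over 72 s, if anything falls off the work surface, if the arm or the gripper's body presses on something with over 40 N, if the wrist force passes 120 N, or if a joint passes its speed limit or range.

## Working session

There is one attempt and no reset: what is moved stays moved. The work goes in short steps, Python scripts to look and compute and a tool call to move; the robot and the scene stay as the last step left them, time stands still between calls to the robot, and variables do not carry over. Pictures are saved under pics/ and viewed, and the job is handed in when it is done.

Besides the shell and the picture viewer there is one more tool, called after "Emit:" as name(argument=value, ...), one argument or row to a line, values as JSON. carry_out: Moves the arm, as the interface text tells. Its arguments: {"type":"object","properties":{"targets":{"type":"array","items":{"type":"object","properties":{"gripper":{"type":"number"},"tx":{"type":"number"},"ty":{"type":"number"},"tz":{"type":"number"},"twist":{"type":"number"}}}},"newtons":{"type":"number"}},"required":["targets"]}

```bash
mkdir -p pics; ls; cat > h.py <<'E'
import numpy as np, cv2
from cell import sense, capture, job_done
def cam(n,save=None):
    c=capture(n); 
    if save: cv2.imwrite('pics/'+save,cv2.cvtColor(c['color'],cv2.COLOR_RGB2BGR))
    return c
def f(c): return 200/np.tan(np.radians(c['fovy'])/2)
def ray(c,u,v):
    V=np.array(c['view']);R=V[:3,:3];t=V[:3,3]
    d=R.T@np.array([(u-c['cx'])/f(c),(v-c['cy'])/f(c),1]);return -R.T@t,d
def onz(c,u,v,z):
    o,d=ray(c,u,v);return o+d*(z-o[2])/d[2]
def proj(c,p):
    V=np.array(c['view']);q=V[:3,:3]@np.asarray(p)+V[:3,3]
    return np.array([c['cx']+f(c)*q[0]/q[2],c['cy']+f(c)*q[1]/q[2]])
E
python3 - <<'E'
from h import *
for n in ['scene','side','wrist']:
    c=cam(n,n+'0.png');print(n,c['fovy'],c['cx'],c['cy'],np.round(ray(c,320,200),3).tolist(),c['color'].shape)
s=sense();print(s)
E
```

```text
pics
scene 54.691562134066984 319.77225806369097 199.41689886927142 [[0.838, 0.413, 1.033], [-0.303, -0.454, -0.838]] (400, 640, 3)
side 50.07177346308436 322.2103750745908 192.37273454911573 [[-0.269, -0.988, 0.784], [0.557, 0.65, -0.517]] (400, 640, 3)
wrist 71.32365959569087 321.6424961311037 199.05184651737525 [[0.102, 0.523, 0.384], [0.294, -0.114, -0.949]] (400, 640, 3)
{'time_s': 0.15, 'qpos': array([ 1.00057754e+00,  3.13305262e-01,  1.49819521e+00,  6.55171562e-06,
        1.33099721e+00, -2.23390812e-01]), 'joint_velocities': array([-0.00210228, -0.00049522, -0.00111359,  0.00109756,  0.00060228,
       -0.00086064]), 'joint_efforts': array([ 3.00010095e-05, -4.02302849e+01, -2.52320087e+01,  6.92967977e-02,
        3.44274554e-02, -1.07149133e-04]), 'tcp_pos': array([0.17837178, 0.49359741, 0.23832619]), 'tool_rot': array([[ 9.40455086e-01, -4.93910894e-04,  3.39917618e-01],
       [-3.39917914e-01, -7.58409022e-04,  9.40454803e-01],
       [-2.06704285e-04, -9.99999590e-01, -8.81138783e-04]]), 'contact_force': array([0.85408551, 1.13436449, 0.83586724]), 'ft_torque': array([ 0.05112444,  0.00065905, -0.02673131]), 'gripper_width': 0.08811977274102727}
```

View pics/scene0.png

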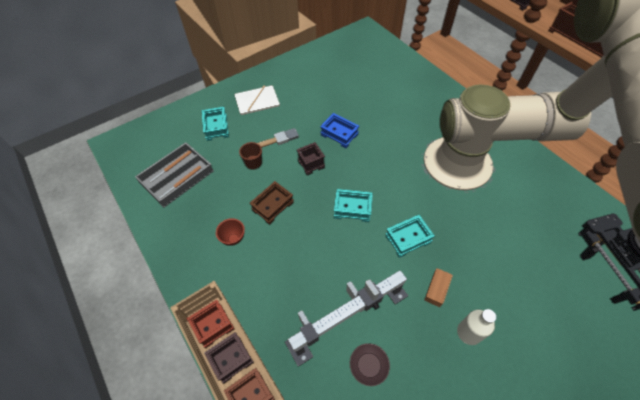

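View pics/side0.png

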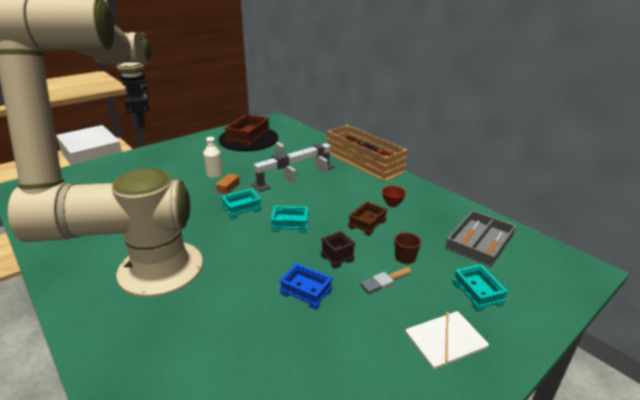

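View pics/wrist0.png

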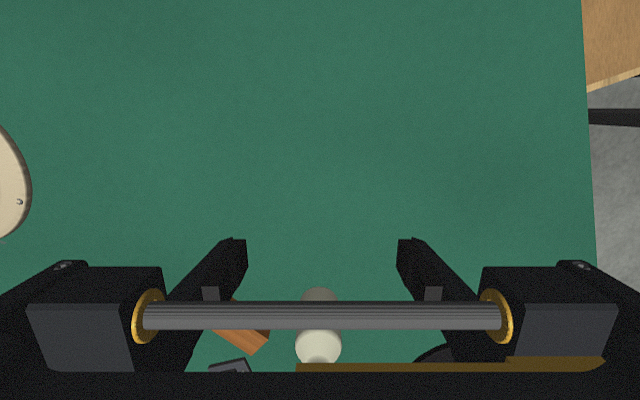

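```bash
python3 - <<'E'
from h import *
a=cv2.imread('pics/scene0.png')
cv2.imwrite('pics/c1.png',cv2.resize(a[175:260,210:430],None,fx=3.6,fy=3.6,interpolation=cv2.INTER_CUBIC))
cv2.imwrite('pics/c2.png',cv2.resize(a[260:370,275:425],None,fx=5.2,fy=5.2,interpolation=cv2.INTER_CUBIC))
b=cv2.imread('pics/side0.png')
cv2.imwrite('pics/c3.png',cv2.resize(b[130:250,220:420],None,fx=4,fy=4,interpolation=cv2.INTER_CUBIC))
E
```

```text
(no output)
```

View pics/c1.png

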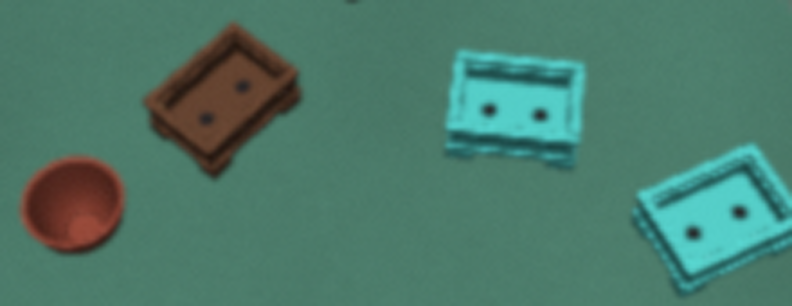

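View pics/c2.png

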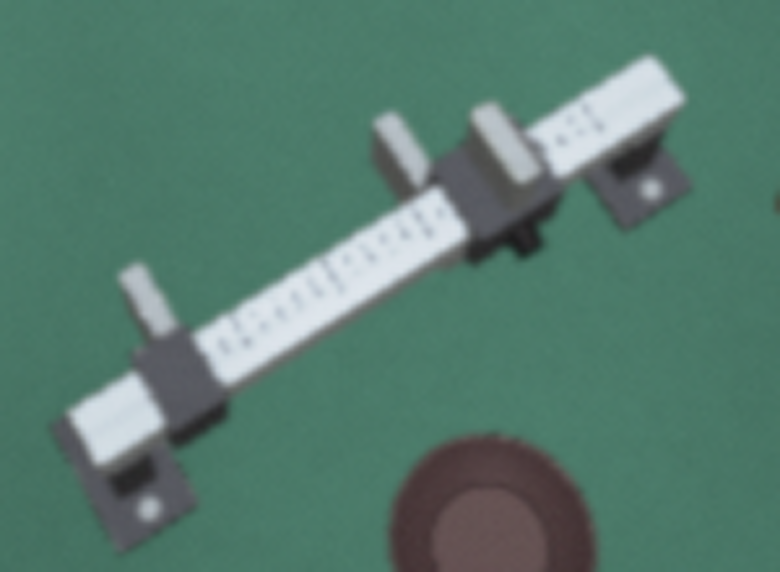

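View pics/c3.png

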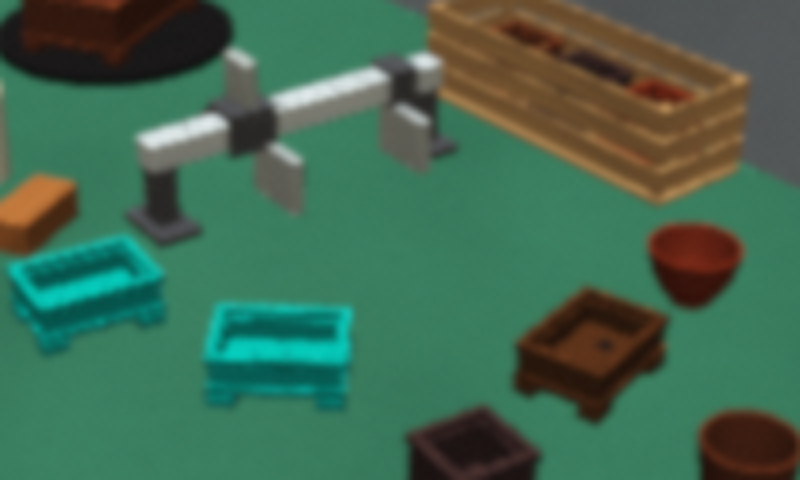

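```bash
python3 - <<'E'
from h import *
c=cam('scene')
d=cam('side')
g=lambda x,y:(275+x/5.2-.4,260+y/5.2-.4)
B=[onz(c,*g(*p),.094)[:2] for p in [(650,55),(686,97),(100,463),(68,415)]]
print('beam',np.round(B,4).tolist(),[np.linalg.norm(B[i]-B[i-1]).round(4) for i in range(4)])
T=[onz(c,*g(*p),.151)[:2] for p in [(473,108),(493,103),(540,176),(516,185)]]
print('tab',np.round(T,4).tolist(),[np.linalg.norm(T[i]-T[i-1]).round(4) for i in range(4)])
p=lambda x,y:(210+x/3.6-.4,175+y/3.6-.4)
P=[onz(c,*p(*q),.048)[:2] for q in [(235,23),(299,72),(214,157),(147,100)]]
print('pot',np.round(P,4).tolist(),[np.linalg.norm(P[i]-P[i-1]).round(4) for i in range(4)])
B=np.array(B);ex=((B[2]+B[3])-(B[0]+B[1]))/2;ex/=np.linalg.norm(ex);ey=np.array([-ex[1],ex[0]])
o=B.mean(0)-.030*ey
print('origin',o,'ex',ex,'yaw',np.arctan2(ex[1],ex[0]))
tc=np.mean(T,0);print('tab in gauge',(tc-o)@ex,(tc-o)@ey)
P=np.array(P);pc=P.mean(0);l=(P[0]-P[3])+(P[1]-P[2]);print('pot c',pc,'yaw',np.arctan2(l[1],l[0]),'gauge',(pc-o)@ex,(pc-o)@ey)
# brown mask min area check
h=cv2.cvtColor(c['color'],cv2.COLOR_RGB2HSV);print(h[202,262],h[215,230],c['color'][202,262])
for nm,q in [('round',(231,232,.05)),('wood',(439,287,.02)),('square',(311,157,.06)),('turq1',(353,204,.04)),('turq2',(410,235,.04)),('crate',(180,300,.08)),('bottle',(478,327,.075)),('cup',(251,156,.06))]:
    print(nm,onz(c,*q[:2],q[2])[:2].round(3), [((onz(c,*q[:2],q[2])[:2]-o)@e).round(3) for e in (ex,ey)])
# side check: project gauge feats
for q in [(-.165,.016,.094),(.165,.016,.094),(-.165,.044,.094)]:
    w=o+ex*q[0]+ey*q[1];print('side',proj(d,[*w,q[2]]))
print('side pot',[proj(d,[*q,.048]).round(1).tolist() for q in P])
E
```

```text
beam [[0.4553, 0.2012], [0.4556, 0.228], [0.7838, 0.2056], [0.7844, 0.1798]] [np.float64(0.3297), np.float64(0.0268), np.float64(0.329), np.float64(0.0257)]
tab [[0.5619, 0.1866], [0.5529, 0.19], [0.5576, 0.2292], [0.569, 0.2262]] [np.float64(0.0403), np.float64(0.0096), np.float64(0.0395), np.float64(0.0119)]
pot [[0.5557, -0.2618], [0.5382, -0.1857], [0.6407, -0.1558], [0.658, -0.2368]] [np.float64(0.1054), np.float64(0.0781), np.float64(0.1067), np.float64(0.0828)]
origin [0.6177755  0.17372145] ex [ 0.99778594 -0.06650729] yaw -0.0665564177324197
tab in gauge -0.05956337066824952 0.03040443673562413
pot c [ 0.59812481 -0.21003828] yaw -2.8796464768431513 gauge 0.005915633335041074 -0.384216977173038
[ 11 129  99] [ 80 101 124] [99 67 49]
round [ 0.755 -0.179] [np.float64(0.16), np.float64(-0.343)]
wood [0.371 0.283] [np.float64(-0.254), np.float64(0.093)]
square [ 0.414 -0.267] [np.float64(-0.174), np.float64(-0.453)]
turq1 [ 0.405 -0.054] [np.float64(-0.197), np.float64(-0.242)]
turq2 [0.337 0.125] [np.float64(-0.277), np.float64(-0.067)]
crate [ 0.955 -0.063] [np.float64(0.352), np.float64(-0.214)]
bottle [0.391 0.417] [np.float64(-0.242), np.float64(0.228)]
cup [ 0.57  -0.385] [np.float64(-0.011), np.float64(-0.561)]
side [257.63600021 165.60569163]
side [330.67705508 144.32246491]
side [253.82964606 162.76859689]
side pot [[369.7, 222.5], [348.5, 214.0], [364.6, 199.6], [386.2, 207.9]]
```

```bash
cat >> h.py <<'E'
O=np.array([.6178,.1737]);YG=-.0666
def GX(): return np.array([np.cos(YG),np.sin(YG)]),np.array([-np.sin(YG),np.cos(YG)])
def g2w(x,y):
    a,b=GX();return O+x*a+y*b
def w2g(p):
    a,b=GX();q=np.asarray(p)[:2]-O;return np.array([q@a,q@b])
def plan(p,yaw=None):
    s=sense();R=s['tool_rot'];d=R.T@(np.asarray(p)-s['tcp_pos'])
    cy=np.arctan2(R[1,0],R[0,0]);tw=0 if yaw is None else -((yaw-cy+np.pi)%(2*np.pi)-np.pi)
    print('tx,ty,tz',d.round(4),'twist',round(tw,4),'| yaw',cy.round(4),'tcp',s['tcp_pos'].round(4),'g',w2g(s['tcp_pos']).round(4),'F',s['contact_force'].round(2),'t',round(s['time_s'],2),'w',round(s['gripper_width'],4),'q',s['qpos'].round(2))
E
python3 -c "
from h import *
plan([.55,-.223,.22],.262)"
```

```text
tx,ty,tz [ 0.5931  0.0187 -0.5477] twist -0.6088 | yaw -0.3468 tcp [0.1784 0.4937 0.2385] g [-0.4597  0.29  ] F [ 0.35  0.47 -0.34] t 0.25 w 0.088 q [ 1.    0.31  1.5   0.    1.33 -0.22]
```

Emit:
carry_out(
  targets=[
    {"tx": 0.059,"ty": 0,"tz": -0.055,"twist": -0.06},
    {"tx": 0.1,"ty": 0,"tz": -0.092,"twist": -0.12},
    {"tx": 0.141,"ty": 0,"tz": -0.13,"twist": -0.18},
    {"tx": 0.182,"ty": 0,"tz": -0.168,"twist": -0.24},
    {"tx": 0.223,"ty": 0,"tz": -0.206,"twist": -0.3},
    {"tx": 0.264,"ty": 0,"tz": -0.244,"twist": -0.36},
    {"tx": 0.305,"ty": 0,"tz": -0.282,"twist": -0.42},
    {"tx": 0.346,"ty": 0,"tz": -0.32,"twist": -0.48},
    {"tx": 0.387,"ty": 0,"tz": -0.358,"twist": -0.54},
    {"tx": 0.428,"ty": 0,"tz": -0.395,"twist": -0.6},
  ],
)

```text
validation failed for argument at $.ta...
```

```bash
python3 -c "
from h import *
plan([.55,-.223,.22],.262);cam('wrist','w1.png')"
```

```text
tx,ty,tz [ 0.5931  0.0187 -0.5477] twist -0.6088 | yaw -0.3468 tcp [0.1784 0.4937 0.2385] g [-0.4597  0.29  ] F [ 0.35  0.47 -0.34] t 0.25 w 0.088 q [ 1.    0.31  1.5   0.    1.33 -0.22]
```

View pics/w1.png

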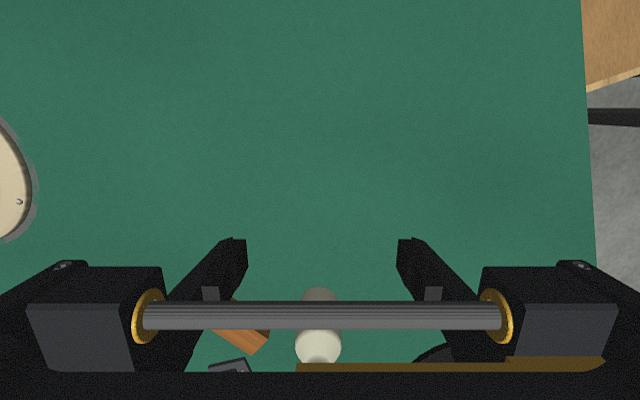

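Emit:
carry_out(
  targets=[
    {"gripper": 1,"tx": 0.059,"ty": 0,"tz": -0.055,"twist": -0.06},
    {"gripper": 1,"tx": 0.1,"ty": 0,"tz": -0.092,"twist": -0.12},
    {"gripper": 1,"tx": 0.141,"ty": 0,"tz": -0.13,"twist": -0.18},
    {"gripper": 1,"tx": 0.182,"ty": 0,"tz": -0.168,"twist": -0.24},
    {"gripper": 1,"tx": 0.223,"ty": 0,"tz": -0.206,"twist": -0.3},
    {"gripper": 1,"tx": 0.264,"ty": 0,"tz": -0.244,"twist": -0.36},
    {"gripper": 1,"tx": 0.305,"ty": 0,"tz": -0.282,"twist": -0.42},
    {"gripper": 1,"tx": 0.346,"ty": 0,"tz": -0.32,"twist": -0.48},
    {"gripper": 1,"tx": 0.387,"ty": 0,"tz": -0.358,"twist": -0.54},
    {"gripper": 1,"tx": 0.428,"ty": 0,"tz": -0.395,"twist": -0.6},
  ],
)

```text
time_s: 1.55
tcp_pos: [0.4472, -0.0252, 0.2388]
tool_rot: [[0.968, 0.0, -0.252], [0.252, -0.0, 0.968], [0.0, -1.0, -0.0]]
contact_force: [1.5, 0.6, 0.2]
gripper_width: 0.0878
```

```bash
python3 -c "
from h import *
plan([.598,-.21,.24],.262);cam('wrist','w1.png')"
```

```text
tx,ty,tz [ 0.0993 -0.0011 -0.2169] twist -0.0073 | yaw 0.2547 tcp [ 0.4472 -0.0252  0.2388] g [-0.157  -0.2098] F [1.51 0.56 0.2 ] t 1.55 w 0.0878 q [-0.32  0.14  1.71 -0.    1.29 -2.14]
```

View pics/w1.png

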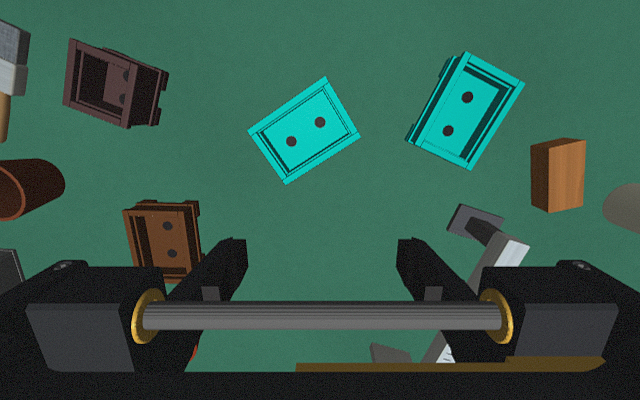

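Emit:
carry_out(
  targets=[
    {"gripper": 1,"tx": 0.025,"ty": 0,"tz": -0.054,"twist": -0.007},
    {"gripper": 1,"tx": 0.05,"ty": 0,"tz": -0.108,"twist": -0.007},
    {"gripper": 1,"tx": 0.075,"ty": 0,"tz": -0.162,"twist": -0.007},
    {"gripper": 1,"tx": 0.09,"ty": 0,"tz": -0.2,"twist": -0.007},
    {"gripper": 1,"tx": 0.099,"ty": 0,"tz": -0.217,"twist": -0.007},
    {"gripper": 1,"tx": 0.099,"ty": 0,"tz": -0.217,"twist": -0.007},
  ],
)

```text
time_s: 2.35
tcp_pos: [0.6, -0.2154, 0.2382]
tool_rot: [[0.966, -0.0, -0.258], [0.258, -0.002, 0.966], [-0.001, -1.0, -0.002]]
contact_force: [-1.3, 0.5, 0.0]
gripper_width: 0.0884
```

```bash
python3 -c "
from h import *
plan([.598,-.21,.24],.262);c=cam('wrist','w2.png');print(proj(c,[.598,-.21,.048]))"
```

```text
tx,ty,tz [-0.0005 -0.0018  0.0057] twist -0.0015 | yaw 0.2605 tcp [ 0.6    -0.2154  0.2382] g [ 0.0081 -0.3894] F [-1.34  0.47  0.02] t 2.35 w 0.0884 q [-0.53  0.57  1.12 -0.    1.45 -2.36]
[325.62834002 176.34589837]
```

View pics/w2.png

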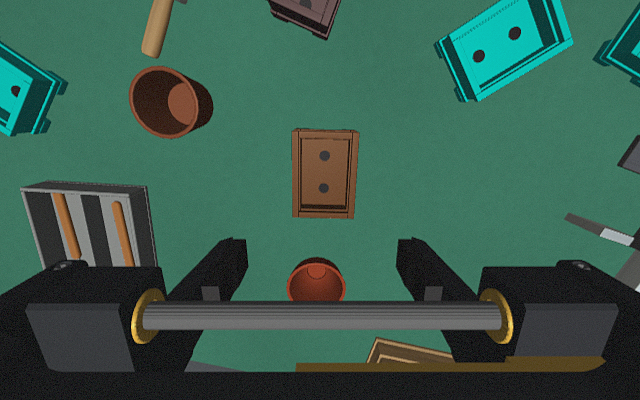

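```bash
python3 - <<'E'
from h import *
c=cam('wrist');h=cv2.cvtColor(c['color'],cv2.COLOR_RGB2HSV)
m=((h[...,0]<25)|(h[...,0]>170)).astype(np.uint8)*255
m[:110]=0;m[232:]=0;m[:,:270]=0;m[:,380:]=0
m=cv2.morphologyEx(m,cv2.MORPH_OPEN,np.ones((3,3)))
k=max(cv2.findContours(m,0,1)[0],key=cv2.contourArea)
a=cv2.approxPolyDP(cv2.convexHull(k),5,True)[:,0];print(a.tolist(),cv2.contourArea(k))
P=np.array([onz(c,*q,.048)[:2] for q in a]);print(P.round(4),[np.linalg.norm(P[i]-P[i-1]).round(4) for i in range(len(P))],P.mean(0))
r=cv2.minAreaRect(np.array([onz(c,*q,.048)[:2] for q in k[:,0]],np.float32));print(r)
i=cv2.resize(cv2.imread('pics/w2.png')[110:230,270:380],None,fx=5,fy=5);cv2.imwrite('pics/w2c.png',i)
E
```

```text
[[291, 131], [357, 133], [352, 218], [292, 216]] 5503.0
[[ 0.5555 -0.2628]
 [ 0.5377 -0.1871]
 [ 0.6425 -0.1615]
 [ 0.6599 -0.2375]] [np.float64(0.1074), np.float64(0.0778), np.float64(0.1079), np.float64(0.0779)] [ 0.59891024 -0.21224973]
((0.597692608833313, -0.21218904852867126), (0.11154632270336151, 0.07916564494371414), 13.520167350769043)
```

View pics/w2c.png

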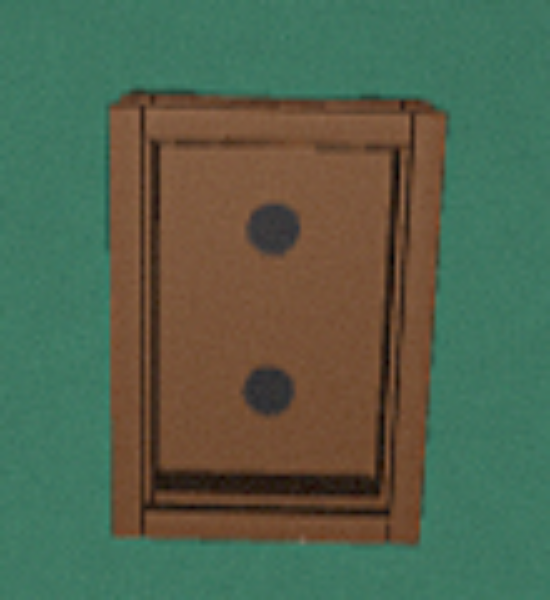

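```bash
python3 -c "
from h import *
plan([.599,-.2115,.012],.24)"
```

```text
tx,ty,tz [2.00e-04 2.27e-01 3.20e-03] twist 0.0217 | yaw 0.2617 tcp [ 0.5996 -0.2142  0.239 ] g [ 0.0076 -0.3882] F [-0.24 -0.16 -0.14] t 2.45 w 0.0881 q [-0.53  0.57  1.12 -0.    1.45 -2.36]
```

Emit:
carry_out(
  targets=[
    {"gripper": 1,"tx": 0,"ty": 0.05,"tz": 0.003,"twist": 0.022},
    {"gripper": 1,"tx": 0,"ty": 0.1,"tz": 0.003,"twist": 0.022},
    {"gripper": 1,"tx": 0,"ty": 0.14,"tz": 0.003,"twist": 0.022},
    {"gripper": 1,"tx": 0,"ty": 0.165,"tz": 0.003,"twist": 0.022},
    {"gripper": 1,"tx": 0,"ty": 0.165,"tz": 0.003,"twist": 0.022},
  ],
)

```text
time_s: 3.08
tcp_pos: [0.5979, -0.2104, 0.073]
tool_rot: [[0.971, -0.002, -0.238], [0.238, -0.001, 0.971], [-0.002, -1.0, -0.0]]
contact_force: [0.1, 0.2, 0.7]
gripper_width: 0.0884
```

```bash
python3 -c "
from h import *
plan([.599,-.2115,.012],.24);c=cam('wrist','w3.png')"
```

```text
tx,ty,tz [ 0.001   0.061  -0.0013] twist 0.0004 | yaw 0.2404 tcp [ 0.5979 -0.2104  0.073 ] g [ 0.0057 -0.3846] F [0.11 0.16 0.71] t 3.08 w 0.0884 q [-0.52  0.71  1.33 -0.    1.11 -2.33]
```

View pics/w3.png

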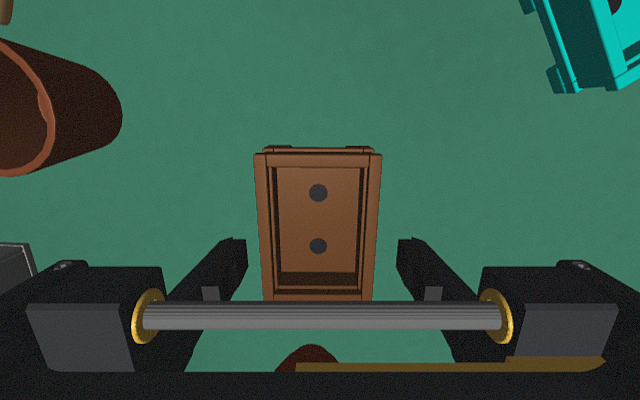

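Emit:
carry_out(
  targets=[
    {"gripper": 1,"tx": 0.001,"ty": 0.015,"tz": -0.002,"twist": 0},
    {"gripper": 1,"tx": 0.001,"ty": 0.035,"tz": -0.002,"twist": 0},
    {"gripper": 1,"tx": 0.001,"ty": 0.055,"tz": -0.002,"twist": 0},
    {"gripper": 1,"tx": 0.001,"ty": 0.06,"tz": -0.002,"twist": 0},
    {"gripper": 1,"tx": 0.001,"ty": 0.06,"tz": -0.002,"twist": 0},
  ],
)

```text
time_s: 3.75
tcp_pos: [0.6001, -0.2128, 0.0142]
tool_rot: [[0.971, -0.0, -0.238], [0.238, -0.002, 0.971], [-0.001, -1.0, -0.002]]
contact_force: [-0.3, -1.5, 0.2]
gripper_width: 0.0881
```

```bash
python3 -c "
from h import *
plan([.599,-.2115,.012],.24);c=cam('wrist','w4.png')"
```

```text
tx,ty,tz [-0.0008  0.0022  0.0015] twist 0.0003 | yaw 0.2403 tcp [ 0.6001 -0.2128  0.0142] g [ 0.0081 -0.3868] F [-0.3  -1.5   0.22] t 3.75 w 0.0881 q [-0.52  0.79  1.35 -0.    1.   -2.33]
```

View pics/w4.png

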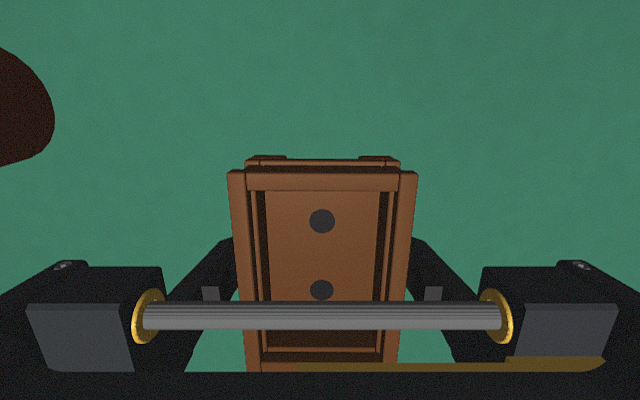

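Emit:
carry_out(
  targets=[
    {"gripper": 0.8,"tx": 0,"ty": 0,"tz": 0,"twist": 0},
    {"gripper": 0.8,"tx": 0,"ty": 0,"tz": 0,"twist": 0},
    {"gripper": 0.8,"tx": 0,"ty": 0,"tz": 0,"twist": 0},
    {"gripper": 0.8,"tx": 0,"ty": 0,"tz": 0,"twist": 0},
  ],
  newtons=5,
)

```text
time_s: 4.3
tcp_pos: [0.6007, -0.2131, 0.0155]
tool_rot: [[0.971, 0.002, -0.238], [0.238, -0.003, 0.971], [0.001, -1.0, -0.003]]
contact_force: [-0.4, 0.7, 5.2]
gripper_width: 0.0796
```

```bash
python3 -c "
from h import *
t=g2w(.0325,-.14);print(t);plan([*t,.0142],YG)"
```

```text
[0.64091084 0.03184747]
tx,ty,tz [0.0973 0.0007 0.2284] twist 0.3069 | yaw 0.2403 tcp [ 0.6007 -0.2131  0.0155] g [ 0.0087 -0.3871] F [-0.44  0.73  5.18] t 4.3 w 0.0796 q [-0.52  0.79  1.35 -0.    1.   -2.33]
```

Emit:
carry_out(
  targets=[
    {"gripper": 0.8,"tx": 0.002,"ty": 0,"tz": 0.005,"twist": 0.01},
    {"gripper": 0.8,"tx": 0.006,"ty": 0,"tz": 0.015,"twist": 0.02},
    {"gripper": 0.8,"tx": 0.011,"ty": 0,"tz": 0.027,"twist": 0.035},
    {"gripper": 0.8,"tx": 0.017,"ty": 0,"tz": 0.039,"twist": 0.05},
    {"gripper": 0.8,"tx": 0.022,"ty": 0,"tz": 0.051,"twist": 0.065},
    {"gripper": 0.8,"tx": 0.027,"ty": 0,"tz": 0.063,"twist": 0.085},
    {"gripper": 0.8,"tx": 0.032,"ty": 0,"tz": 0.075,"twist": 0.1},
    {"gripper": 0.8,"tx": 0.037,"ty": 0,"tz": 0.087,"twist": 0.12},
    {"gripper": 0.8,"tx": 0.042,"ty": 0,"tz": 0.099,"twist": 0.135},
    {"gripper": 0.8,"tx": 0.047,"ty": 0,"tz": 0.111,"twist": 0.15},
  ],
)

```text
time_s: 5.55
tcp_pos: [0.6201, -0.0944, 0.0154]
tool_rot: [[0.996, 0.002, -0.089], [0.089, -0.004, 0.996], [0.002, -1.0, -0.005]]
contact_force: [-0.1, -6.2, 2.8]
gripper_width: 0.0799
```

```bash
python3 -c "
from h import *
t=g2w(.0325,-.14);plan([*t,.0142],YG);c=cam('side','s1.png')
cv2.imwrite('pics/s1c.png',cv2.resize(cv2.imread('pics/s1.png')[120:260,220:420],None,fx=4,fy=4))"
```

```text
tx,ty,tz [0.032  0.0007 0.1239] twist 0.1561 | yaw 0.0895 tcp [ 0.6201 -0.0944  0.0154] g [ 0.0201 -0.2674] F [-0.13 -6.2   2.77] t 5.55 w 0.0799 q [-0.34  0.77  1.39 -0.    0.98 -1.99]
```

View pics/s1c.png

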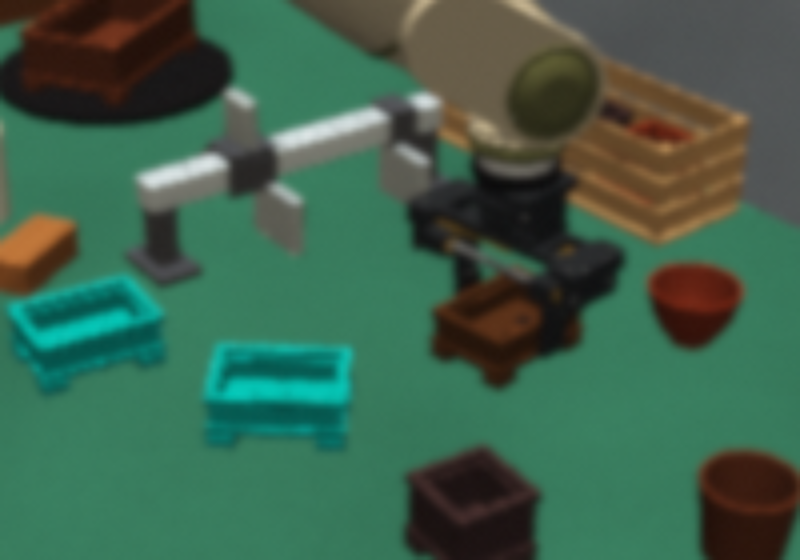

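Emit:
carry_out(
  targets=[
    {"gripper": 0.8,"tx": 0.002,"ty": 0.0005,"tz": 0.006,"twist": 0.012},
    {"gripper": 0.8,"tx": 0.005,"ty": 0.0005,"tz": 0.018,"twist": 0.028},
    {"gripper": 0.8,"tx": 0.009,"ty": 0.0005,"tz": 0.032,"twist": 0.045},
    {"gripper": 0.8,"tx": 0.013,"ty": 0.0005,"tz": 0.046,"twist": 0.064},
    {"gripper": 0.8,"tx": 0.017,"ty": 0.0005,"tz": 0.06,"twist": 0.083},
    {"gripper": 0.8,"tx": 0.021,"ty": 0.0005,"tz": 0.074,"twist": 0.102},
    {"gripper": 0.8,"tx": 0.025,"ty": 0.0005,"tz": 0.088,"twist": 0.122},
    {"gripper": 0.8,"tx": 0.029,"ty": 0.0005,"tz": 0.102,"twist": 0.142},
    {"gripper": 0.8,"tx": 0.032,"ty": 0.0005,"tz": 0.114,"twist": 0.156},
    {"gripper": 0.8,"tx": 0.032,"ty": 0.0005,"tz": 0.114,"twist": 0.156},
  ],
)

```text
time_s: 6.85
tcp_pos: [0.6425, 0.0242, 0.0151]
tool_rot: [[0.998, 0.004, 0.066], [-0.066, -0.004, 0.998], [0.004, -1.0, -0.003]]
contact_force: [1.7, 0.8, 4.9]
gripper_width: 0.0799
```

```bash
python3 -c "
from h import *
t=g2w(.0325,-.15);plan([*t,.0142],YG);c=cam('wrist','w5.png')"
```

```text
tx,ty,tz [-0.0021  0.0009 -0.0025] twist 0.0007 | yaw -0.0659 tcp [0.6425 0.0242 0.0151] g [ 0.0346 -0.1475] F [1.75 0.84 4.94] t 6.85 w 0.0799 q [-0.14  0.8   1.33 -0.    1.01 -1.65]
```

View pics/w5.png

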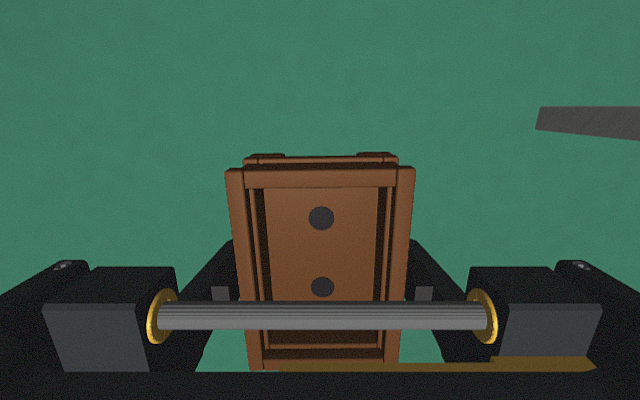

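Release, rise straight up, and look with the wrist camera at both the pot and the caliper.

Emit:
carry_out(
  targets=[
    {"gripper": 1,"tx": 0,"ty": 0,"tz": 0,"twist": 0},
    {"gripper": 1,"tx": 0,"ty": 0,"tz": 0,"twist": 0},
    {"gripper": 1,"tx": 0,"ty": 0,"tz": 0,"twist": 0},
    {"gripper": 1,"tx": 0,"ty": 0,"tz": 0,"twist": 0},
    {"gripper": 1,"tx": 0,"ty": -0.02,"tz": 0,"twist": 0},
    {"gripper": 1,"tx": 0,"ty": -0.06,"tz": 0,"twist": 0},
    {"gripper": 1,"tx": 0,"ty": -0.11,"tz": 0,"twist": 0},
    {"gripper": 1,"tx": 0,"ty": -0.17,"tz": 0,"twist": 0},
    {"gripper": 1,"tx": 0,"ty": -0.23,"tz": 0,"twist": 0},
    {"gripper": 1,"tx": 0,"ty": -0.23,"tz": 0,"twist": 0},
  ],
)

```text
time_s: 8.15
tcp_pos: [0.6428, 0.0248, 0.2519]
tool_rot: [[0.998, 0.015, 0.066], [-0.066, -0.005, 0.998], [0.015, -1.0, -0.004]]
contact_force: [1.3, 0.4, 0.0]
gripper_width: 0.0882
```

```bash
python3 -c "
from h import *
plan([*g2w(.0325,-.15),.24],YG-np.pi/2);c=cam('wrist','w6.png');cam('scene','sc6.png')"
```

```text
tx,ty,tz [-0.0025  0.0119 -0.0031] twist 1.5715 | yaw -0.0659 tcp [0.6428 0.0248 0.2519] g [ 0.0348 -0.1469] F [1.3  0.42 0.01] t 8.15 w 0.0882 q [-0.14  0.57  1.09 -0.    1.47 -1.65]
```

View pics/w6.png

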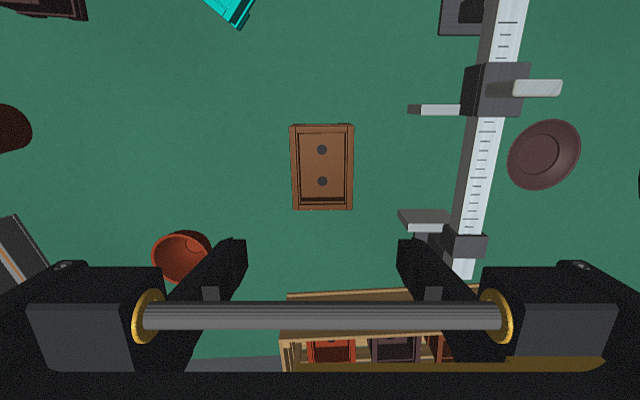

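```bash
python3 -c "
from h import *
i=cv2.imread('pics/w6.png')
cv2.imwrite('pics/w6c.png',cv2.resize(i[0:140,380:600],None,fx=3.6,fy=3.6,interpolation=cv2.INTER_CUBIC))
cv2.imwrite('pics/w6d.png',cv2.resize(i[110:290,380:520],None,fx=3.3,fy=3.3,interpolation=cv2.INTER_CUBIC))"
```

```text
(no output)
```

View pics/w6c.png

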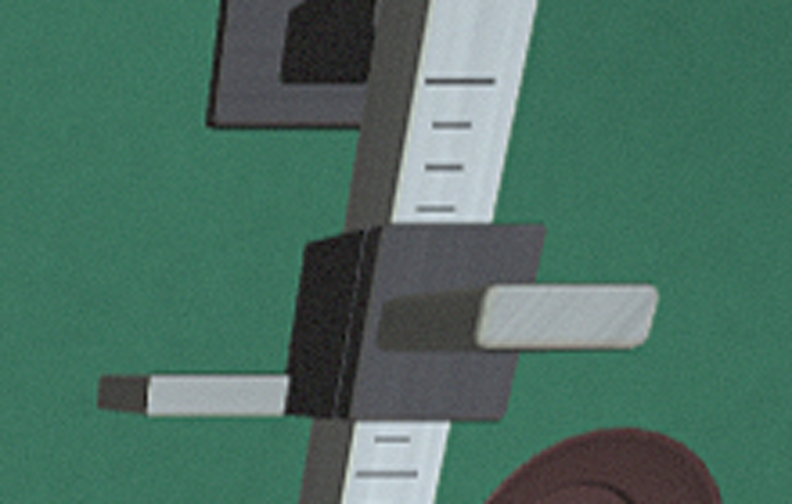

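View pics/w6d.png

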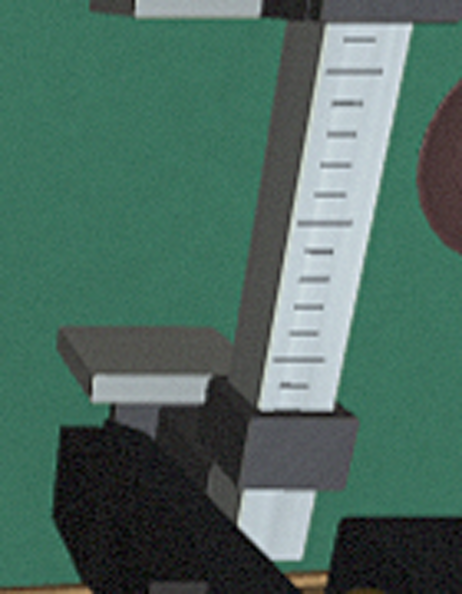

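```bash
python3 - <<'E'
from h import *
c=cam('wrist')
C=lambda x,y:(380+(x+.5)/3.6-.5,(y+.5)/3.6-.5)
D=lambda x,y:(380+(x+.5)/3.3-.5,110+(y+.5)/3.3-.5)
w=lambda p,z:onz(c,*p,z)[:2]
a=np.array([w(C(429,0),.094),w(C(391,222),.094),w(D(325,25),.094),w(D(258,410),.094)])
b=np.array([w(C(537,0),.094),w(C(492,222),.094),w(D(411,25),.094),w(D(334,410),.094)])
for e in(a,b):
    f_=np.polyfit(e[:,0],e[:,1],1);print('edge yaw',np.arctan(f_[0]),'res',(np.polyval(f_,e[:,0])-e[:,1]).round(4))
YGn=np.mean([np.arctan(np.polyfit(e[:,0],e[:,1],1)[0]) for e in(a,b)])
print('beam pts in old gauge',[w2g(p).round(4).tolist() for p in [*a,*b]])
print('end corner',w2g(w(D(302,560),.094)))
print('slide face corner',w2g(w(C(148,415),.064)),'right end',w2g(w(C(288,415),.064)))
print('fixed face corner',w2g(w(D(90,376),.064)),w2g(w(D(212,376),.064)))
print('tab',[w2g(w(C(*p),.151)).round(4).tolist() for p in[(487,285),(658,288),(645,347),(478,346),(567,316)]])
h=cv2.cvtColor(c['color'],cv2.COLOR_RGB2HSV)
m=((h[...,0]<25)|(h[...,0]>170)).astype(np.uint8)*255
m[:110]=0;m[222:]=0;m[:,:270]=0;m[:,380:]=0
m=cv2.morphologyEx(m,cv2.MORPH_OPEN,np.ones((3,3)))
k=max(cv2.findContours(m,0,1)[0],key=cv2.contourArea)
q=cv2.approxPolyDP(cv2.convexHull(k),5,True)[:,0];print(q.tolist())
P=np.array([w(p,.048) for p in q]);G=np.array([w2g(p) for p in P]);print(G.round(4).tolist(),G.mean(0),[np.linalg.norm(G[i]-G[i-1]).round(4) for i in range(len(G))])
print(YGn)
E
```

```text
edge yaw -0.07154504770873482 res [ 0.0001 -0.0002  0.0001 -0.    ]
edge yaw -0.07231626308811172 res [-0.0001 -0.0002  0.0004 -0.0001]
beam pts in old gauge [[-0.1403, 0.0144], [-0.0898, 0.0144], [-0.038, 0.0139], [0.0932, 0.0134], [-0.1403, 0.0416], [-0.0898, 0.0414], [-0.038, 0.0405], [0.0932, 0.0403]]
end corner [0.15530971 0.03946642]
slide face corner [-0.0394403  -0.03489476] right end [-0.03942179  0.00873376]
fixed face corner [ 0.09318907 -0.03763   ] [0.09315301 0.0094143 ]
tab [[-0.0694, 0.0073], [-0.0688, 0.045], [-0.0566, 0.0454], [-0.0568, 0.008], [-0.063, 0.0264]]
[[351, 127], [352, 212], [293, 214], [288, 130]]
[[-0.0252, -0.1112], [0.0836, -0.1063], [0.0865, -0.1842], [-0.0217, -0.1867]] [ 0.03080041 -0.14710269] [np.float64(0.0755), np.float64(0.1089), np.float64(0.078), np.float64(0.1082)]
-0.07193065539842328
```

```bash
python3 - <<'E'
from h import *
print(g2w(-.007,-.0023))
E
sed -i 's/^O=.*/O=np.array([.6107,.1719]);YG=-.071/' h.py
python3 -c "
from h import *
plan([*g2w(.036,-.225),.2],YG-np.pi/2)"
```

```text
[0.61066245 0.17187095]
tx,ty,tz [-0.0052  0.0447 -0.0805] twist 1.5757 | yaw -0.0661 tcp [0.6411 0.025  0.2445] g [ 0.0407 -0.1444] F [ 0.21 -0.39 -0.08] t 8.3 w 0.088 q [-0.14  0.57  1.09 -0.    1.47 -1.65]
```

Emit:
carry_out(
  targets=[
    {"gripper": 0.68,"tx": 0,"ty": 0,"tz": -0.02,"twist": 0.17},
    {"gripper": 0.68,"tx": 0,"ty": 0,"tz": -0.04,"twist": 0.34},
    {"gripper": 0.68,"tx": 0,"ty": 0,"tz": -0.06,"twist": 0.51},
    {"gripper": 0.68,"tx": 0,"ty": 0.01,"tz": -0.08,"twist": 0.68},
    {"gripper": 0.68,"tx": -0.005,"ty": 0.02,"tz": -0.08,"twist": 0.85},
    {"gripper": 0.68,"tx": -0.005,"ty": 0.03,"tz": -0.08,"twist": 1.02},
    {"gripper": 0.68,"tx": -0.005,"ty": 0.044,"tz": -0.08,"twist": 1.19},
    {"gripper": 0.68,"tx": -0.005,"ty": 0.044,"tz": -0.08,"twist": 1.36},
    {"gripper": 0.68,"tx": -0.005,"ty": 0.044,"tz": -0.08,"twist": 1.53},
    {"gripper": 0.68,"tx": -0.005,"ty": 0.044,"tz": -0.08,"twist": 1.576},
  ],
)

```text
time_s: 9.55
tcp_pos: [0.6302, -0.0545, 0.199]
tool_rot: [[-0.074, -0.0, 0.997], [-0.997, -0.002, -0.074], [0.002, -1.0, -0.0]]
contact_force: [0.1, 0.1, -0.2]
gripper_width: 0.0601
```

Emit:
carry_out(
  targets=[
    {"gripper": 0.68,"tx": 0,"ty": 0,"tz": 0,"twist": 0},
  ],
)

```text
time_s: 9.68
tcp_pos: [0.6297, -0.0544, 0.1977]
tool_rot: [[-0.074, -0.003, 0.997], [-0.997, -0.001, -0.074], [0.002, -1.0, -0.003]]
contact_force: [0.8, 0.0, -0.2]
gripper_width: 0.0597
```

```bash
python3 -c "
from h import *
plan([*g2w(.036,-.225),.014],YG-np.pi/2);cam('wrist','w7.png')"
```

```text
tx,ty,tz [0.0003 0.1837 0.0015] twist -0.0029 | yaw -1.6447 tcp [ 0.6297 -0.0544  0.1977] g [ 0.035  -0.2244] F [ 0.78  0.   -0.16] t 9.68 w 0.0597 q [-0.27  0.58  1.2  -0.    1.36 -0.2 ]
```

View pics/w7.png

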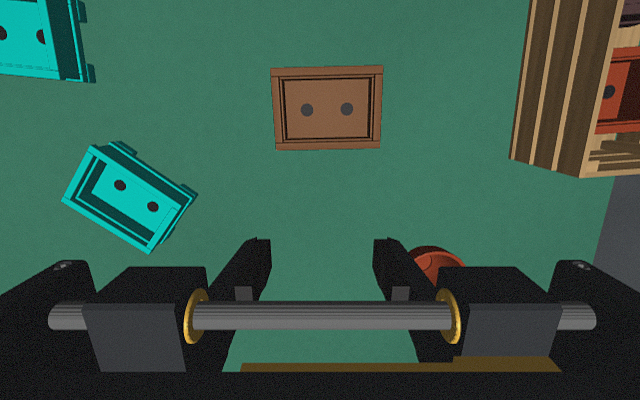

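Emit:
carry_out(
  targets=[
    {"gripper": 0.68,"tx": 0,"ty": 0.05,"tz": 0.001,"twist": -0.003},
    {"gripper": 0.68,"tx": 0,"ty": 0.1,"tz": 0.001,"twist": -0.003},
    {"gripper": 0.68,"tx": 0,"ty": 0.15,"tz": 0.001,"twist": -0.003},
    {"gripper": 0.68,"tx": 0,"ty": 0.175,"tz": 0.001,"twist": -0.003},
    {"gripper": 0.68,"tx": 0,"ty": 0.184,"tz": 0.001,"twist": -0.003},
    {"gripper": 0.68,"tx": 0,"ty": 0.184,"tz": 0.001,"twist": -0.003},
  ],
)

```text
time_s: 10.48
tcp_pos: [0.6301, -0.0547, 0.0137]
tool_rot: [[-0.07, -0.003, 0.998], [-0.998, -0.001, -0.07], [0.001, -1.0, -0.003]]
contact_force: [0.8, -0.1, 0.9]
gripper_width: 0.0597
```

```bash
python3 -c "
from h import *
plan([*g2w(.034,-.15),.014],YG-np.pi/2);cam('wrist','w8.png')"
```

```text
tx,ty,tz [-0.0747 -0.0004 -0.0014] twist 0.0008 | yaw -1.641 tcp [ 0.6301 -0.0547  0.0137] g [ 0.0354 -0.2247] F [ 0.82 -0.13  0.94] t 10.47 w 0.0597 q [-0.27  0.79  1.36 -0.    1.   -0.2 ]
```

View pics/w8.png

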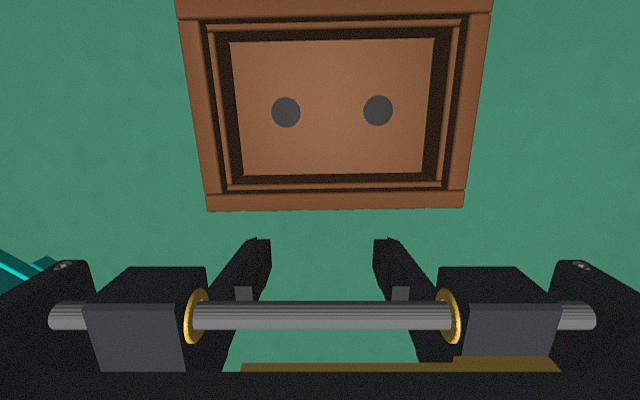

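Emit:
carry_out(
  targets=[
    {"gripper": 0.68,"tx": -0.012,"ty": 0,"tz": 0.005,"twist": 0},
    {"gripper": 0.68,"tx": -0.02,"ty": 0,"tz": 0.005,"twist": 0},
    {"gripper": 0.68,"tx": -0.026,"ty": 0,"tz": 0.005,"twist": 0},
    {"gripper": 0.68,"tx": -0.032,"ty": 0,"tz": 0.005,"twist": 0},
    {"gripper": 0.68,"tx": -0.038,"ty": 0,"tz": 0.005,"twist": 0},
    {"gripper": 0.68,"tx": -0.046,"ty": 0,"tz": 0.0045,"twist": 0},
    {"gripper": 0.68,"tx": -0.054,"ty": 0,"tz": 0.004,"twist": 0},
    {"gripper": 0.68,"tx": -0.062,"ty": 0,"tz": 0.0035,"twist": 0},
    {"gripper": 0.68,"tx": -0.07,"ty": 0,"tz": 0.003,"twist": 0},
    {"gripper": 0.68,"tx": -0.076,"ty": 0,"tz": 0.0025,"twist": 0},
  ],
)

```text
time_s: 11.78
tcp_pos: [0.6386, 0.0204, 0.0147]
tool_rot: [[-0.07, -0.001, 0.998], [-0.998, -0.003, -0.07], [0.003, -1.0, -0.001]]
contact_force: [0.9, -5.7, 1.4]
gripper_width: 0.06
```

```bash
python3 -c "
from h import *
plan([*g2w(.034,-.15),.014],YG-np.pi/2);cam('wrist','w9.png')"
```

```text
tx,ty,tz [ 0.0009  0.0007 -0.0045] twist 0.0005 | yaw -1.6413 tcp [0.6386 0.0204 0.0147] g [ 0.0385 -0.1491] F [ 0.86 -5.75  1.44] t 11.78 w 0.06 q [-0.15  0.8   1.34 -0.    1.01 -0.08]
```

View pics/w9.png

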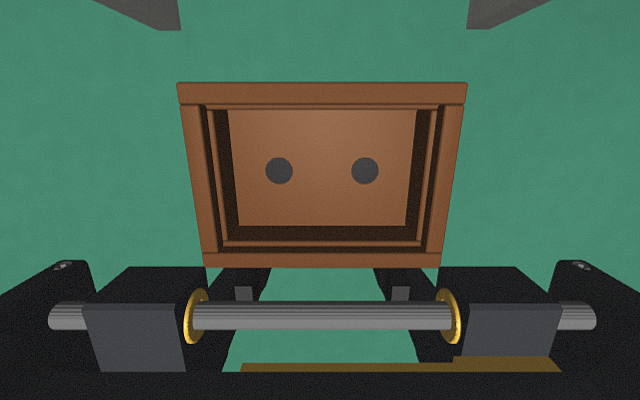

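```bash
python3 -c "
from h import *
c=cam('wrist')
for z in(.008,.064):print(z,[w2g(onz(c,*p,z)).round(4).tolist() for p in [(180,30),(467,29)]])
P=[(177,84),(467,83),(442,267),(205,267)]
G=np.array([w2g(onz(c,*p,.048)) for p in P]);print(G.round(4).tolist(),G.mean(0))
cv2.imwrite('pics/w9c.png',cv2.resize(cv2.imread('pics/w9.png')[0:100,80:560],None,fx=1.6,fy=1.6))
"
```

```text
0.008 [[-0.0301, -0.0306], [0.1074, -0.0303]]
0.064 [[-0.005, -0.0435], [0.0819, -0.0433]]
[[-0.0161, -0.0575], [0.0921, -0.0572], [0.0935, -0.1358], [-0.016, -0.1359]] [ 0.03836954 -0.09660262]
```

View pics/w9c.png

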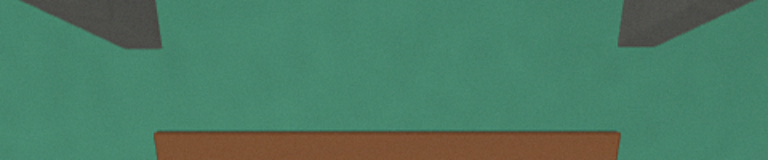

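Emit:
carry_out(
  targets=[
    {"gripper": 0.68,"tx": -0.006,"ty": 0,"tz": 0,"twist": 0},
    {"gripper": 0.68,"tx": -0.013,"ty": 0,"tz": 0,"twist": 0},
    {"gripper": 0.68,"tx": -0.02,"ty": 0,"tz": 0,"twist": 0},
    {"gripper": 0.68,"tx": -0.027,"ty": 0,"tz": 0,"twist": 0},
    {"gripper": 0.68,"tx": -0.034,"ty": 0,"tz": 0,"twist": 0},
    {"gripper": 0.68,"tx": -0.041,"ty": 0,"tz": 0,"twist": 0},
    {"gripper": 0.68,"tx": -0.047,"ty": 0,"tz": 0,"twist": 0},
    {"gripper": 0.68,"tx": -0.052,"ty": 0,"tz": 0,"twist": 0},
    {"gripper": 0.68,"tx": -0.055,"ty": 0,"tz": 0,"twist": 0},
    {"gripper": 0.68,"tx": -0.055,"ty": 0,"tz": 0,"twist": 0},
  ],
)

```text
time_s: 13.12
tcp_pos: [0.6424, 0.0761, 0.0145]
tool_rot: [[-0.07, -0.001, 0.998], [-0.998, -0.002, -0.07], [0.002, -1.0, -0.001]]
contact_force: [0.1, -1.9, 1.8]
gripper_width: 0.0599
```

```bash
python3 -c "
from h import *
plan([*g2w(.0385,-.0485),.014],YG-np.pi/2);cam('wrist','w10.png')"
```

```text
tx,ty,tz [-0.0449  0.0004  0.0001] twist 0.0009 | yaw -1.6409 tcp [0.6424 0.0761 0.0145] g [ 0.0384 -0.0934] F [ 0.07 -1.88  1.84] t 13.12 w 0.0599 q [-0.06  0.81  1.31 -0.    1.02  0.01]
```

View pics/w10.png

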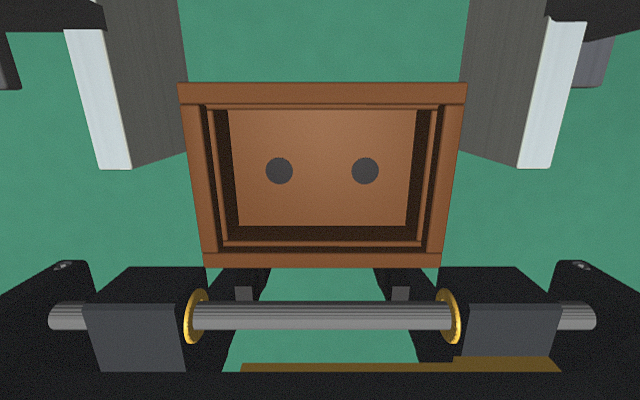

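```bash
python3 -c "
from h import *
c=cam('wrist')
print([w2g(onz(c,*p,.064)).round(4).tolist() for p in [(132,169),(518,168),(99,169),(550,168)]])
P=[(177,84),(467,83),(442,267),(205,267)]
G=np.array([w2g(onz(c,*p,.048)) for p in P]);print(G.round(4).tolist(),G.mean(0))
"
```

```text
[[-0.0288, -0.0314], [0.1067, -0.031], [-0.0404, -0.0314], [0.1179, -0.031]]
[[-0.0161, -0.0025], [0.092, -0.0022], [0.0933, -0.0807], [-0.016, -0.0808]] [ 0.03831642 -0.04156829]
```

Emit:
carry_out(
  targets=[
    {"gripper": 0.68,"tx": -0.006,"ty": 0,"tz": 0,"twist": 0},
    {"gripper": 0.68,"tx": -0.012,"ty": 0,"tz": 0,"twist": 0},
    {"gripper": 0.68,"tx": -0.018,"ty": 0,"tz": 0,"twist": 0},
    {"gripper": 0.68,"tx": -0.024,"ty": 0,"tz": 0,"twist": 0},
    {"gripper": 0.68,"tx": -0.03,"ty": 0,"tz": 0,"twist": 0},
    {"gripper": 0.68,"tx": -0.036,"ty": 0,"tz": 0,"twist": 0},
    {"gripper": 0.68,"tx": -0.041,"ty": 0,"tz": 0,"twist": 0},
    {"gripper": 0.68,"tx": -0.044,"ty": 0,"tz": 0,"twist": 0},
    {"gripper": 0.68,"tx": -0.045,"ty": 0,"tz": 0,"twist": 0},
    {"gripper": 0.68,"tx": -0.045,"ty": 0,"tz": 0,"twist": 0},
  ],
)

```text
time_s: 14.48
tcp_pos: [0.6455, 0.1207, 0.0145]
tool_rot: [[-0.07, -0.001, 0.998], [-0.998, -0.002, -0.07], [0.002, -1.0, -0.001]]
contact_force: [-0.0, -5.4, 1.7]
gripper_width: 0.0596
```

```bash
python3 -c "
from h import *
plan([*g2w(.0385,-.0485),.014],YG-np.pi/2);cam('wrist','w11.png')"
```

```text
tx,ty,tz [-0.0001  0.0005  0.0001] twist 0.0007 | yaw -1.6411 tcp [0.6455 0.1207 0.0145] g [ 0.0384 -0.0486] F [-0.05 -5.37  1.74] t 14.47 w 0.0596 q [ 0.01  0.83  1.27 -0.    1.04  0.08]
```

View pics/w11.png

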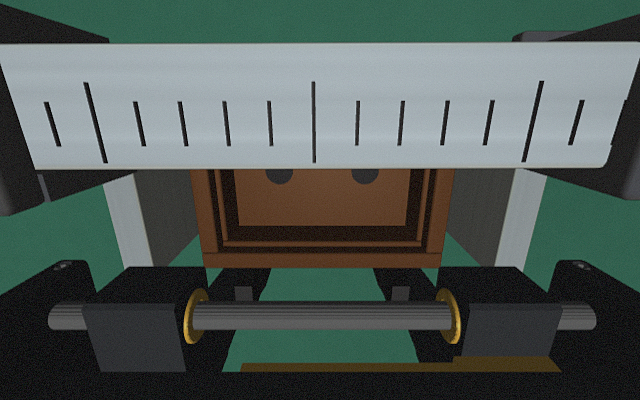

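```bash
python3 -c "
from h import *
c=cam('wrist')
print('beam -y edge',w2g(onz(c,320,168,.094)),'beam +y edge',w2g(onz(c,320,43,.094)))
print('pot back',w2g(onz(c,205,267,.048)),w2g(onz(c,442,267,.048)))
cv2.imwrite('pics/w11c.png',cv2.resize(cv2.imread('pics/w11.png')[150:290,80:560],None,fx=1.66,fy=1.66))
"
```

```text
beam -y edge [0.0375472  0.02007447] beam +y edge [0.0376049  0.04689128]
pot back [-0.01597658 -0.03607071] [ 0.09334749 -0.03601138]
```

View pics/w11c.png

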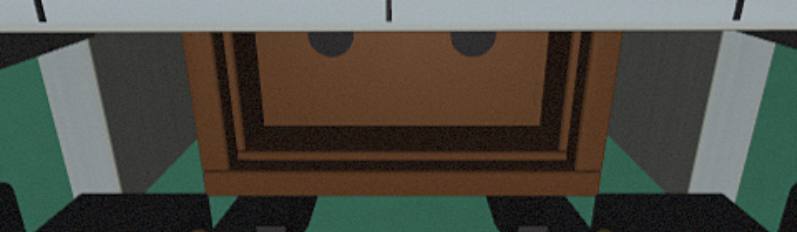

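Emit:
carry_out(
  targets=[
    {"gripper": 0.68,"tx": 0.01,"ty": 0,"tz": 0,"twist": 0},
    {"gripper": 0.68,"tx": 0.03,"ty": 0,"tz": 0,"twist": 0},
    {"gripper": 0.68,"tx": 0.06,"ty": 0,"tz": 0,"twist": 0},
    {"gripper": 0.68,"tx": 0.09,"ty": -0.01,"tz": 0,"twist": 0},
    {"gripper": 0.68,"tx": 0.1,"ty": -0.05,"tz": 0,"twist": 0},
    {"gripper": 0.5,"tx": 0.1,"ty": -0.1,"tz": 0,"twist": 0},
    {"gripper": 0.3,"tx": 0.1,"ty": -0.15,"tz": 0,"twist": 0},
    {"gripper": 0,"tx": 0.1,"ty": -0.2,"tz": -0.02,"twist": 0},
    {"gripper": 0,"tx": 0.1,"ty": -0.225,"tz": -0.05,"twist": 0},
    {"gripper": 0,"tx": 0.1,"ty": -0.225,"tz": -0.07,"twist": 0},
  ],
)

```text
time_s: 15.82
tcp_pos: [0.5685, 0.0254, 0.2419]
tool_rot: [[-0.071, 0.002, 0.997], [-0.997, -0.002, -0.071], [0.002, -1.0, 0.003]]
contact_force: [-0.5, 0.2, 0.1]
gripper_width: 0.0118
```

```bash
sed -i 's/^O=.*/O=np.array([.6180,.1752]);YG=-.0705/' h.py; python3 -c "
from h import *
plan([*g2w(-.11,.03),.24],YG-np.pi/2);cam('wrist','w12.png')"
```

```text
tx,ty,tz [-0.1829  0.0014 -0.0712] twist -0.0003 | yaw -1.6416 tcp [0.5685 0.0254 0.2419] g [-0.0389 -0.1529] F [-0.5   0.21  0.06] t 15.82 w 0.0118 q [-0.16  0.41  1.36 -0.    1.37 -0.09]
```

View pics/w12.png

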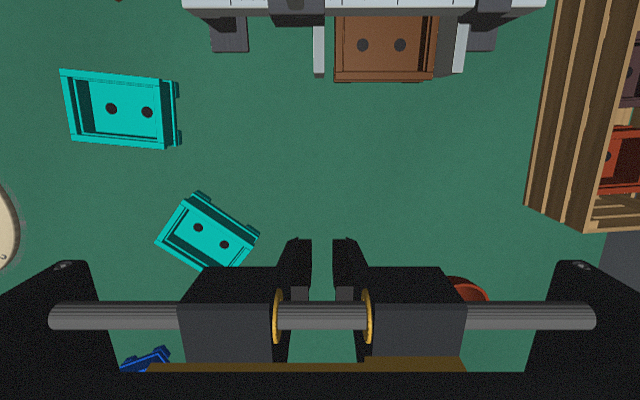

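Pot stands between the jaws, back lip at row ~80. Now over to behind the tab, at height.

Emit:
carry_out(
  targets=[
    {"gripper": 0,"tx": -0.04,"ty": 0,"tz": -0.016,"twist": 0},
    {"gripper": 0,"tx": -0.08,"ty": 0,"tz": -0.032,"twist": 0},
    {"gripper": 0,"tx": -0.12,"ty": 0,"tz": -0.048,"twist": 0},
    {"gripper": 0,"tx": -0.16,"ty": 0,"tz": -0.062,"twist": 0},
    {"gripper": 0,"tx": -0.183,"ty": 0,"tz": -0.071,"twist": 0},
    {"gripper": 0,"tx": -0.183,"ty": 0,"tz": -0.071,"twist": 0},
  ],
)

```text
time_s: 16.62
tcp_pos: [0.5087, 0.2139, 0.2403]
tool_rot: [[-0.069, -0.001, 0.998], [-0.998, -0.002, -0.069], [0.002, -1.0, -0.001]]
contact_force: [0.1, 0.4, 0.7]
gripper_width: 0.0004
```

```bash
python3 -c "
from h import *
plan([*g2w(-.11,.03),.118],YG-np.pi/2);cam('wrist','w13.png');c=cam('scene','sc13.png');cam('side','s13.png')
for n,a in (('sc13',(slice(230,380),slice(260,460))),('s13',(slice(100,220),slice(210,370)))): cv2.imwrite('pics/%sc.png'%n,cv2.resize(cv2.imread('pics/%s.png'%n)[a],None,fx=4,fy=4))"
```

```text
tx,ty,tz [0.0007 0.1223 0.0019] twist 0.0018 | yaw -1.6395 tcp [0.5087 0.2139 0.2403] g [-0.1118  0.0309] F [0.12 0.4  0.74] t 16.62 w 0.0004 q [ 0.19  0.37  1.41 -0.    1.36  0.26]
```

View pics/w13.png

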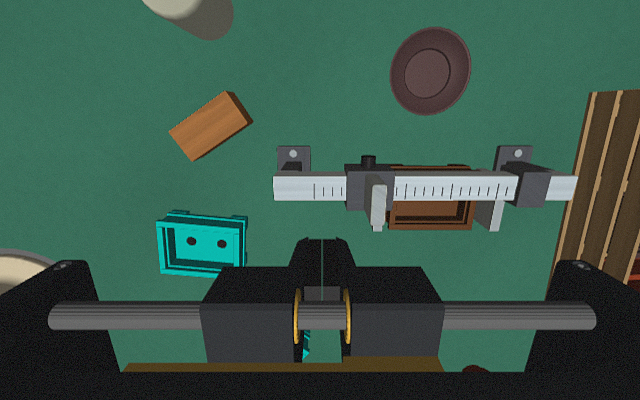

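View pics/sc13c.png

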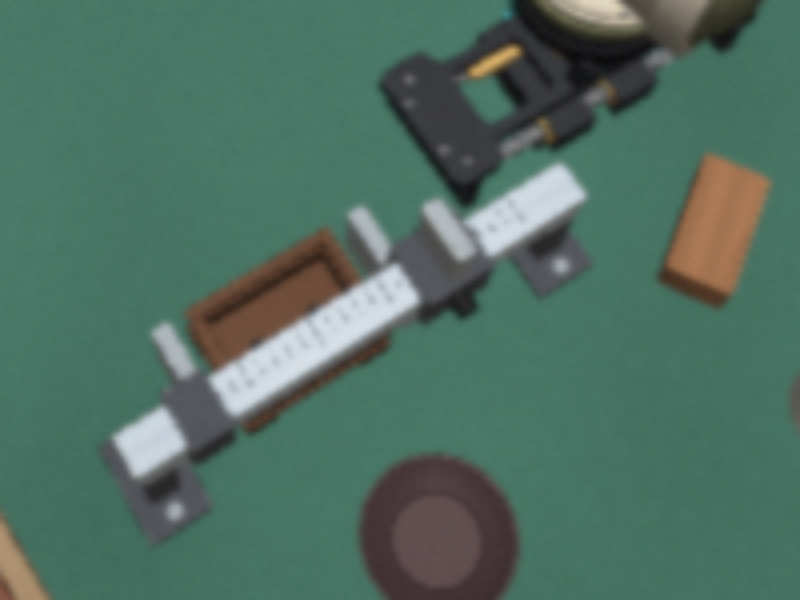

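View pics/s13c.png

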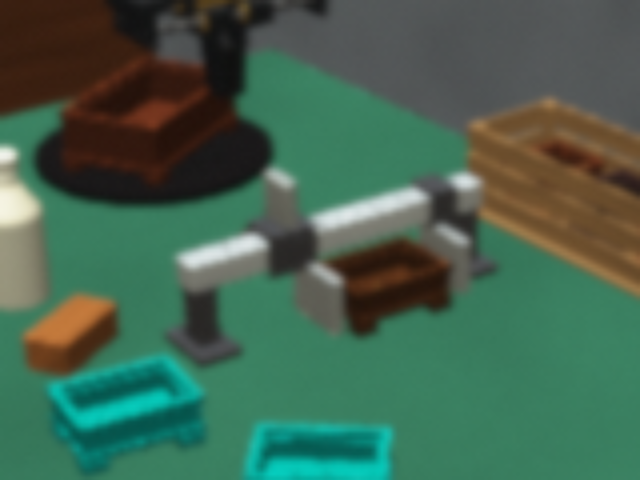

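```bash
python3 -c "
from h import *
c=cam('wrist')
for q in [(-.068,.01),(-.054,.01),(-.054,.05),(-.068,.05)]: print(proj(c,[*g2w(*q),.151]).round(1))
print('tcp tip proj',[w2g(onz(c,u,v,.151)).round(4).tolist() for u,v in[(371,184),(386,184),(384,222)]])
cv2.imwrite('pics/w13c.png',cv2.resize(cv2.imread('pics/w13.png')[140:240,330:430],None,fx=6,fy=6,interpolation=cv2.INTER_CUBIC))
"
```

```text
[369.4 224.1]
[384.7 224.1]
[387.9 181.7]
[371.8 181.8]
tcp tip proj [[-0.0686, 0.048], [-0.0555, 0.048], [-0.0548, 0.0121]]
```

View pics/w13c.png

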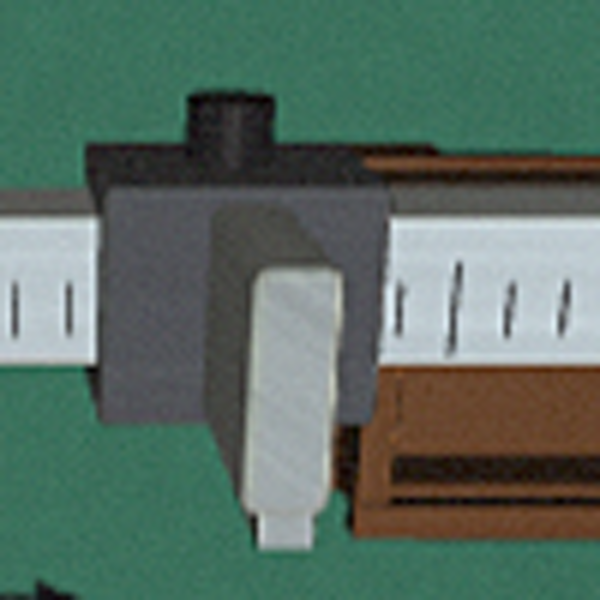

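Emit:
carry_out(
  targets=[
    {"gripper": 0,"tx": 0,"ty": 0.04,"tz": 0.001,"twist": 0.001},
    {"gripper": 0,"tx": 0,"ty": 0.08,"tz": 0.001,"twist": 0.001},
    {"gripper": 0,"tx": 0,"ty": 0.11,"tz": 0.001,"twist": 0.001},
    {"gripper": 0,"tx": 0,"ty": 0.122,"tz": 0.001,"twist": 0.001},
    {"gripper": 0,"tx": 0,"ty": 0.122,"tz": 0.001,"twist": 0.001},
  ],
)

```text
time_s: 17.45
tcp_pos: [0.5105, 0.2115, 0.1186]
tool_rot: [[-0.074, -0.001, 0.997], [-0.997, -0.002, -0.074], [0.002, -1.0, -0.001]]
contact_force: [0.0, -0.1, -0.5]
gripper_width: 0.0001
```

```bash
python3 -c "
from h import *
plan([*g2w(-.095,.03),.118],YG-np.pi/2);cam('wrist','w14.png')"
```

```text
tx,ty,tz [-0.0015  0.0005  0.0148] twist -0.0031 | yaw -1.6444 tcp [0.5105 0.2115 0.1186] g [-0.1098  0.0286] F [ 0.02 -0.14 -0.51] t 17.45 w 0.0001 q [ 0.18  0.49  1.57 -0.    1.08  0.26]
```

View pics/w14.png

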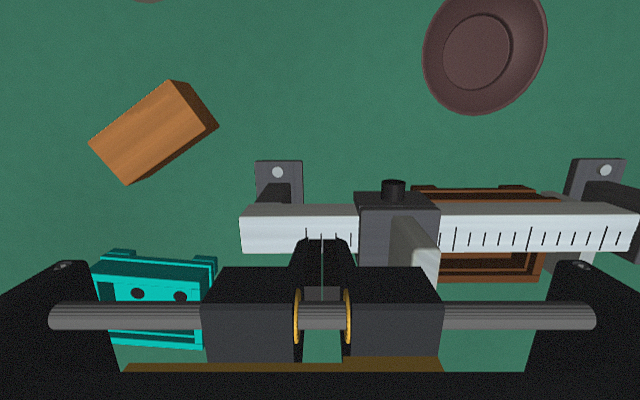

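Emit:
carry_out(
  targets=[
    {"gripper": 0,"tx": -0.001,"ty": 0,"tz": 0.008,"twist": -0.003},
    {"gripper": 0,"tx": -0.001,"ty": 0,"tz": 0.015,"twist": -0.003},
    {"gripper": 0,"tx": -0.001,"ty": 0,"tz": 0.019,"twist": -0.003},
    {"gripper": 0,"tx": -0.001,"ty": 0,"tz": 0.022,"twist": -0.003},
    {"gripper": 0,"tx": -0.001,"ty": 0,"tz": 0.025,"twist": -0.003},
    {"gripper": 0,"tx": -0.001,"ty": 0,"tz": 0.028,"twist": -0.003},
    {"gripper": 0,"tx": -0.001,"ty": 0,"tz": 0.03,"twist": -0.003},
  ],
)

```text
time_s: 18.38
tcp_pos: [0.5405, 0.2105, 0.1193]
tool_rot: [[-0.07, -0.001, 0.998], [-0.998, -0.002, -0.07], [0.002, -1.0, -0.0]]
contact_force: [-4.4, 0.2, 0.8]
gripper_width: 0.001
```

```bash
python3 -c "
from h import *
plan([*g2w(-.06,.03),.118],YG-np.pi/2);cam('wrist','w15.png')"
```

```text
tx,ty,tz [-0.0002  0.0013  0.0198] twist 0.0003 | yaw -1.641 tcp [0.5405 0.2105 0.1193] g [-0.0798  0.0298] F [-4.37  0.17  0.8 ] t 18.38 w 0.001 q [ 0.17  0.55  1.48 -0.    1.12  0.24]
```

View pics/w15.png

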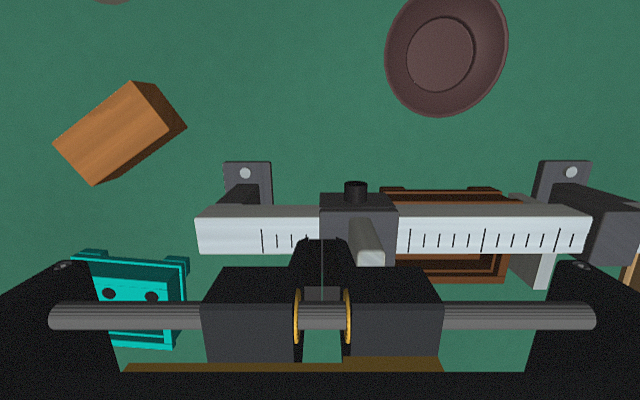

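Emit:
carry_out(
  targets=[
    {"gripper": 0,"tx": 0,"ty": 0.0005,"tz": 0.0015,"twist": 0},
    {"gripper": 0,"tx": 0,"ty": 0.0005,"tz": 0.003,"twist": 0},
    {"gripper": 0,"tx": 0,"ty": 0.0005,"tz": 0.0045,"twist": 0},
    {"gripper": 0,"tx": 0,"ty": 0.0005,"tz": 0.006,"twist": 0},
    {"gripper": 0,"tx": 0,"ty": 0.0005,"tz": 0.0075,"twist": 0},
    {"gripper": 0,"tx": 0,"ty": 0.0005,"tz": 0.009,"twist": 0},
    {"gripper": 0,"tx": 0,"ty": 0.0005,"tz": 0.0105,"twist": 0},
    {"gripper": 0,"tx": 0,"ty": 0.0005,"tz": 0.012,"twist": 0},
  ],
)

```text
time_s: 19.42
tcp_pos: [0.552, 0.2098, 0.1189]
tool_rot: [[-0.07, -0.002, 0.998], [-0.998, -0.002, -0.07], [0.002, -1.0, -0.002]]
contact_force: [-9.5, 0.1, 6.7]
gripper_width: 0.0003
```

```bash
python3 -c "
from h import *
plan([*g2w(-.06,.03),.118],YG-np.pi/2);c=cam('side','s16.png');cv2.imwrite('pics/s16c.png',cv2.resize(c['color'][130:200,240:350,::-1],None,fx=7,fy=7,interpolation=2))"
```

```text
tx,ty,tz [-0.0001  0.0008  0.0082] twist 0.0004 | yaw -1.6409 tcp [0.552  0.2098 0.1189] g [-0.0682  0.0299] F [-9.5   0.05  6.67] t 19.43 w 0.0003 q [ 0.17  0.57  1.44 -0.    1.13  0.24]
```

View pics/s16c.png

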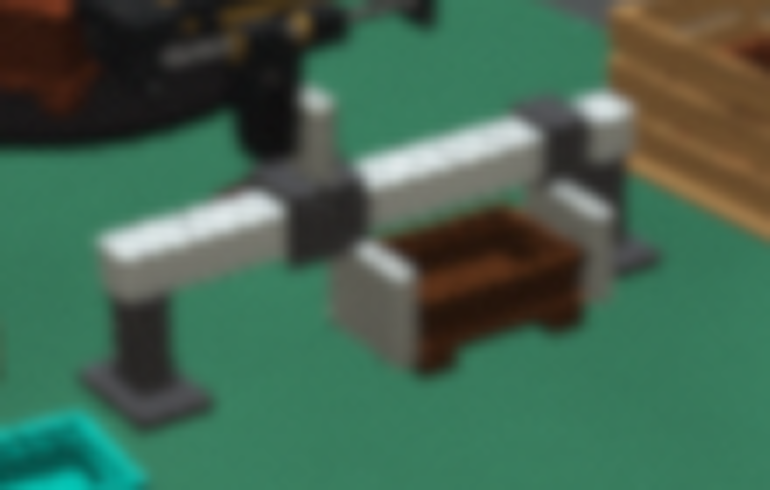

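Emit:
carry_out(
  targets=[
    {"gripper": 0,"tx": 0,"ty": 0,"tz": 0.001,"twist": 0},
    {"gripper": 0,"tx": 0,"ty": 0,"tz": 0.002,"twist": 0},
    {"gripper": 0,"tx": 0,"ty": 0,"tz": 0.003,"twist": 0},
    {"gripper": 0,"tx": 0,"ty": 0,"tz": 0.004,"twist": 0},
    {"gripper": 0,"tx": 0,"ty": 0,"tz": 0.005,"twist": 0},
    {"gripper": 0,"tx": 0,"ty": 0,"tz": 0.006,"twist": 0},
  ],
)

```text
time_s: 20.23
tcp_pos: [0.5575, 0.2094, 0.1189]
tool_rot: [[-0.07, -0.004, 0.998], [-0.998, -0.002, -0.07], [0.002, -1.0, -0.004]]
contact_force: [-9.5, -0.0, 6.8]
gripper_width: 0.0006
```

```bash
python3 -c "
from h import *
plan([*g2w(-.06,.03),.118],YG-np.pi/2);c=cam('wrist','w17.png')"
```

```text
tx,ty,tz [-0.0001  0.0009  0.0027] twist 0.0005 | yaw -1.6408 tcp [0.5575 0.2094 0.1189] g [-0.0627  0.0299] F [-9.54 -0.    6.82] t 20.23 w 0.0006 q [ 0.16  0.58  1.42 -0.    1.14  0.23]
```

View pics/w17.png

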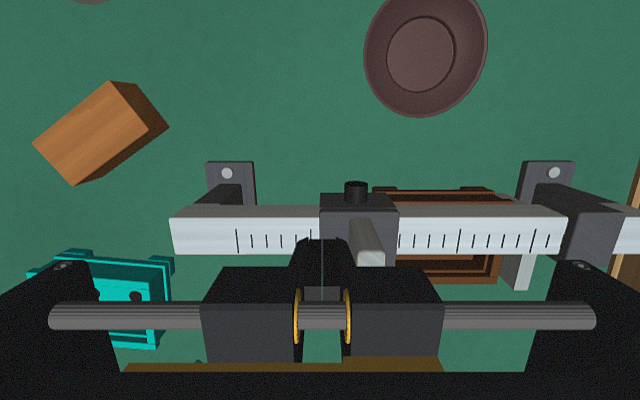

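Emit:
carry_out(
  targets=[
    {"gripper": 0,"tx": 0,"ty": 0,"tz": 0.001,"twist": 0},
    {"gripper": 0,"tx": 0,"ty": 0,"tz": 0.002,"twist": 0},
    {"gripper": 0,"tx": 0,"ty": 0,"tz": 0.003,"twist": 0},
  ],
)

```text
time_s: 20.65
tcp_pos: [0.5599, 0.2093, 0.1189]
tool_rot: [[-0.07, -0.006, 0.998], [-0.998, -0.002, -0.07], [0.002, -1.0, -0.006]]
contact_force: [-9.0, -0.2, 7.5]
gripper_width: 0.0003
```

Emit:
carry_out(
  targets=[
    {"gripper": 0,"tx": 0,"ty": 0,"tz": 0.001,"twist": 0},
    {"gripper": 0,"tx": 0,"ty": 0,"tz": 0.002,"twist": 0},
  ],
)

```text
time_s: 20.9
tcp_pos: [0.5612, 0.2092, 0.119]
tool_rot: [[-0.07, -0.008, 0.998], [-0.998, -0.002, -0.07], [0.003, -1.0, -0.008]]
contact_force: [-8.8, -0.4, 6.9]
gripper_width: 0.0005
```

Emit:
carry_out(
  targets=[
    {"gripper": 0,"tx": 0,"ty": 0,"tz": 0.001,"twist": 0},
    {"gripper": 0,"tx": 0,"ty": 0,"tz": 0.0015,"twist": 0},
  ],
)

```text
time_s: 21.15
tcp_pos: [0.5613, 0.2091, 0.119]
tool_rot: [[-0.069, -0.012, 0.998], [-0.998, -0.003, -0.069], [0.004, -1.0, -0.012]]
contact_force: [-15.9, -0.4, 9.9]
gripper_width: 0.0004
```

```bash
python3 -c "
from h import *
plan([*g2w(-.06,.03),.118],YG-np.pi/2);c=cam('wrist','w18.png');cv2.imwrite('pics/w18c.png',cv2.resize(c['color'][170:300,310:570,::-1],None,fx=3,fy=3,interpolation=2))"
```

```text
tx,ty,tz [-0.0001  0.001  -0.001 ] twist 0.0013 | yaw -1.64 tcp [0.5613 0.2091 0.119 ] g [-0.0589  0.0299] F [-15.95  -0.4    9.92] t 21.15 w 0.0004 q [ 0.16  0.59  1.4  -0.    1.16  0.23]
```

View pics/w18c.png

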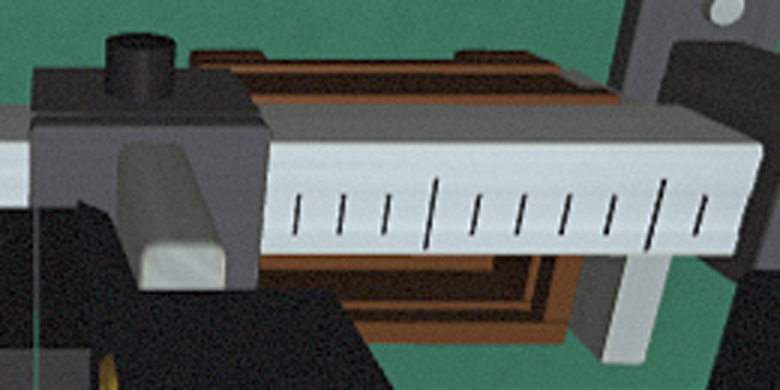

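Emit:
carry_out(
  targets=[
    {"gripper": 0,"tx": 0,"ty": 0,"tz": 0.001,"twist": 0},
    {"gripper": 0,"tx": 0,"ty": 0,"tz": 0.001,"twist": 0},
  ],
)

```text
time_s: 21.45
tcp_pos: [0.5612, 0.2091, 0.1191]
tool_rot: [[-0.069, -0.015, 0.998], [-0.998, -0.003, -0.069], [0.004, -1.0, -0.015]]
contact_force: [-12.5, -0.5, 7.8]
gripper_width: 0.0004
```

Emit:
carry_out(
  targets=[
    {"gripper": 0,"tx": 0,"ty": 0,"tz": -0.002,"twist": 0},
    {"gripper": 0,"tx": 0,"ty": 0,"tz": -0.004,"twist": 0},
    {"gripper": 0,"tx": 0,"ty": 0,"tz": -0.01,"twist": 0},
    {"gripper": 0,"tx": 0,"ty": 0,"tz": -0.025,"twist": 0},
    {"gripper": 0,"tx": 0,"ty": -0.02,"tz": -0.035,"twist": 0},
    {"gripper": 0,"tx": 0,"ty": -0.06,"tz": -0.04,"twist": 0},
    {"gripper": 0,"tx": 0.02,"ty": -0.12,"tz": -0.04,"twist": 0},
    {"gripper": 0,"tx": 0.08,"ty": -0.14,"tz": -0.03,"twist": 0},
    {"gripper": 0,"tx": 0.13,"ty": -0.14,"tz": 0,"twist": 0},
    {"gripper": 0,"tx": 0.17,"ty": -0.14,"tz": 0.04,"twist": 0},
  ],
)

```text
time_s: 22.7
tcp_pos: [0.5918, 0.0353, 0.26]
tool_rot: [[-0.07, -0.014, 0.997], [-0.998, -0.003, -0.07], [0.004, -1.0, -0.013]]
contact_force: [0.1, 1.0, -0.8]
gripper_width: 0.0004
```

```bash
python3 -c "
from h import *
plan([*g2w(.04,-.16),.25],YG-np.pi/2);c=cam('wrist','w19.png');c=cam('scene','sc19.png');cv2.imwrite('pics/sc19c.png',cv2.resize(c['color'][250:380,260:450,::-1],None,fx=4,fy=4,interpolation=2));c=cam('side','s19.png');cv2.imwrite('pics/s19c.png',cv2.resize(c['color'][130:210,240:350,::-1],None,fx=7,fy=7,interpolation=2))"
```

```text
tx,ty,tz [0.0186 0.0093 0.0564] twist 0.0009 | yaw -1.6404 tcp [0.5918 0.0353 0.26  ] g [-0.0162 -0.1414] F [ 0.13  0.96 -0.78] t 22.7 w 0.0004 q [-0.14  0.46  1.23 -0.01  1.46 -0.07]
```

View pics/w19.png

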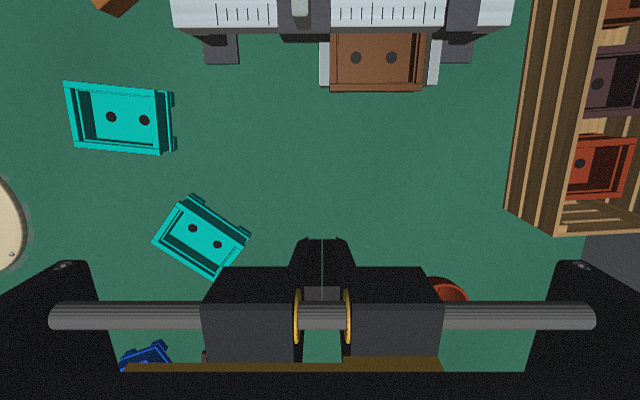

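View pics/sc19c.png

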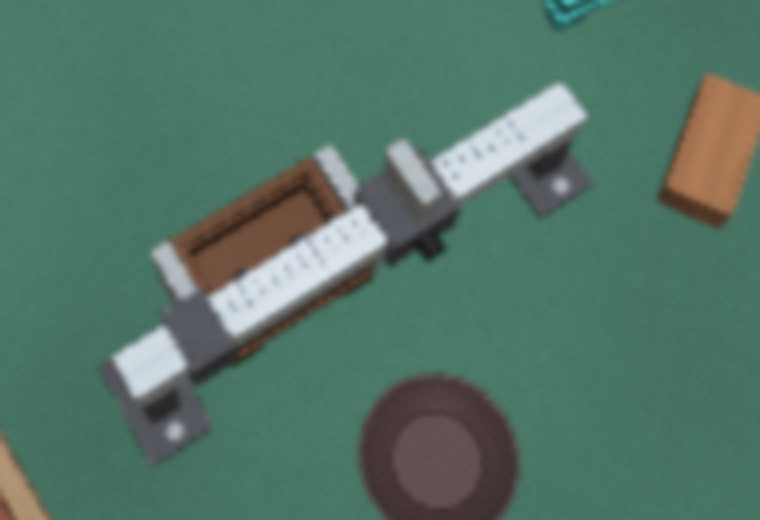

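View pics/s19c.png

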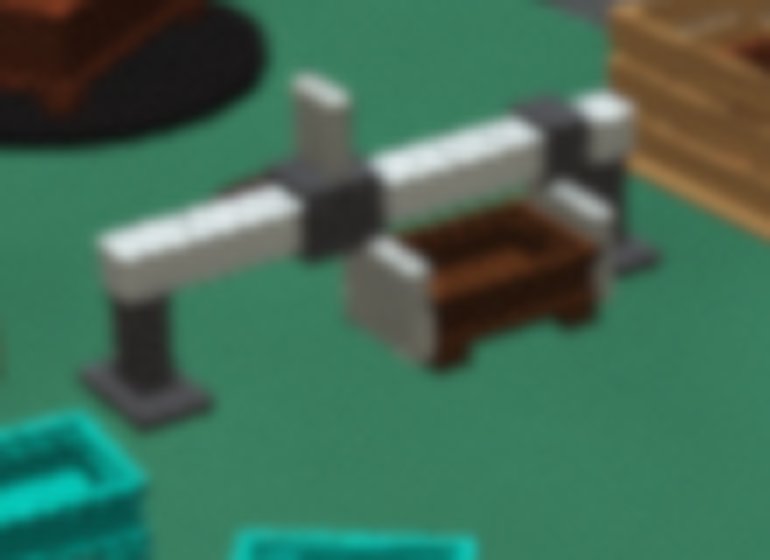

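Emit:
carry_out(
  targets=[
    {"gripper": 0,"tx": -0.005,"ty": 0.03,"tz": 0.03,"twist": 0},
    {"gripper": 0,"tx": -0.01,"ty": 0.06,"tz": 0.06,"twist": 0},
    {"gripper": 0,"tx": -0.01,"ty": 0.08,"tz": 0.06,"twist": 0},
    {"gripper": 0,"tx": -0.01,"ty": 0.08,"tz": 0.06,"twist": 0},
  ],
)

```text
time_s: 23.35
tcp_pos: [0.6503, 0.0418, 0.1759]
tool_rot: [[-0.071, -0.019, 0.997], [-0.997, -0.003, -0.071], [0.004, -1.0, -0.019]]
contact_force: [0.4, -0.1, 0.4]
gripper_width: 0.0004
```

```bash
python3 -c "
from h import *
plan([*g2w(.04,-.16),.25],YG-np.pi/2);c=cam('wrist','w20.png');cv2.imwrite('pics/w20c.png',cv2.resize(c['color'][0:160,180:460,::-1],None,fx=2.8,fy=2.8,interpolation=2))"
```

```text
tx,ty,tz [ 0.0295 -0.0739 -0.003 ] twist -0.0004 | yaw -1.6417 tcp [0.6503 0.0418 0.1759] g [ 0.0416 -0.1308] F [ 0.42 -0.06  0.37] t 23.35 w 0.0004 q [-0.11  0.65  1.14 -0.    1.37 -0.04]
```

View pics/w20c.png

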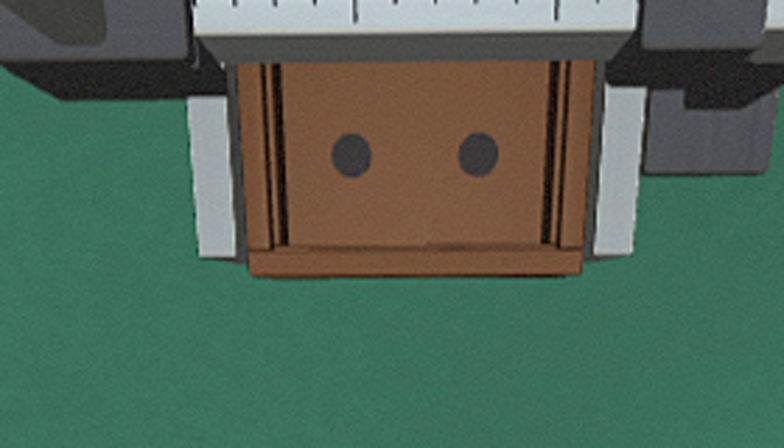

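```bash
python3 -c "
from h import *
c=cam('wrist');p=lambda x,y:(180+(x+.5)/2.8-.5,(y+.5)/2.8-.5)
for q,z in [((235,256),.064),((596,255),.064),((250,275),.048),((582,273),.048)]: print(w2g(onz(c,*p(*q),z)).round(4))
"
```

```text
[-0.0106 -0.0354]
[ 0.1012 -0.0354]
[-0.0094 -0.0405]
[ 0.1006 -0.0401]
```

```bash
python3 -c "
from h import *
print(job_done())"
```

```text
the job is handed in; nothing more can be done
None
```

The pot is measured in the caliper. It stands flush between the two jaws, the sliding jaw is closed on it, and the job was handed in at about 23.5 s with the robot touching nothing.

- **Moving the pot:** I gripped the brown pot lightly at 5 N and slid it along the bench to in front of the caliper, turning it to match. I then pushed it straight in under the beam with two fingers. It stayed on the bench throughout, and nothing touched the beam.
- **Jaw opening:** The gap was already about 136 mm, enough for the 110 mm pot, so I did not open the sliding jaw.
- **Closing:** I pushed the sliding jaw by its tab in steps of 1–1.5 mm, until the force rose from about 9 N to 16 N and nothing moved further. That showed the pot was against the fixed jaw. Then I backed off.

**Last checks (wrist camera):**
- Both jaw faces sit against the pot's ends. The camera put the gap at 111.8 mm and the pot at 110.0 mm, a difference within the 2 mm calibration.
- The pot is centred across the jaws to within about 1 mm.
- The bystanders in the final views looked unmoved. I did not measure them.

**Disagreement:** The first scene-camera fix of the caliper and one wrist view from the side differed by about 7 mm along the beam. Close wrist views settled it near the scene value, before the pot went in.

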